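# Fit up a small steel portal on its board for tacking

## Task

Fit the portal up for tacking: stand each painted post upright in the middle of the foot plate of its own colour, square with the plate, and stand the green jack on the wooden board midway between the two posts. Then lay the cross bar over the top of both posts, in line with them and overhanging equally at both ends. Last, set the red magnet flat on the bar, centred directly above the yellow post; let go of everything.

Things in the scene. Friction and masses are not known exactly. Their poses are not given: they have to be found in the camera images.
- board: Brown wooden board fixed to the dark steel bench, 120 (x) x 300 (y) x 18 mm high; it does not move. Origin: centre of its underside, on the bench; top 18 mm above it. Its y axis runs along its length and through the centres of both foot plates, which are fixed on its top 85 mm either side of its centre. The jack's place is the bare wood at its centre. Its position and yaw (within 0.25 rad) vary.
- foot_yellow: Square steel foot plate with a yellow painted border, 80 x 80 x 6 mm, fixed flat on the board, sides parallel to the board's. Origin: centre of its underside; top 6 mm above it (24 mm above the bench). Which end of the board it lies on varies.
- foot_blue: The same foot plate with a blue painted border, at the other end of the board. Origin: centre of its underside; top 6 mm above it.
- post_yellow_c (a point): Square steel tube standing upright on the bench, loose, 40 x 40 mm and 70 mm tall, upper part painted yellow, about 0.25 kg. Point: its centre, 35 mm above its foot; x and y are square to its sides, z is up.
- post_blue_c (a point): The same tube with its upper part painted blue, loose. Point: its centre, 35 mm above its foot; x and y are square to its sides, z is up.
- jack_c (a point): Small round support jack, loose, 70 mm tall, standing upright: green base 40 mm across (lowest 8 mm, tapering to 14 mm), green body 32 mm across from 14 to 48 mm, steel screw 14 mm across, brass cap 24 mm across from 64 to 70 mm; about 0.22 kg. Point: on its axis, 35 mm above its foot; z is up. Standing on the board it ends 6 mm below the bar, touching nothing else.
- bar_c (a point): Cross bar, loose: bright rectangular tube lying flat, 250 (x) x 40 (y) x 20 (z) mm, about 0.4 kg; both ends alike. It starts on the bench between robot and board. Point: its centre, 10 mm above its underside; x runs along it.
- magnet_c (a point): Red block-shaped welding magnet with dark steel cheeks, loose, 50 (x) x 36 (y) x 30 (z) mm, about 0.2 kg, lying flat. Point: its centre, 15 mm above its underside. It exerts no pull in this scene.
Not all that is in view belongs to the job. Leave any purple look-alike of the part that bears post_yellow_c alone.

How it is judged:
By the outcome, as a careful person would: the job done as asked, in the order asked, and still so for the second after the job is handed in, with the robot touching nothing.
It also fails if it takes over 131 s, if anything falls off the work surface, if the arm or the gripper's body presses on something with over 40 N, if the wrist force passes 120 N, or if a joint passes its speed limit or range.

## Robot

A 7-joint arm with a two-finger parallel gripper is mounted at the origin on the work surface. World frame = base frame: x ahead of the robot, y to its left, z up, the work surface at z = 0. Lengths are in m, angles in rad, forces in N, time in s.
With the tool pointing down it reaches from about 0.425 to 0.925 m from the base axis. Payload 6.8 kg.
Tool frame: the origin (TCP) lies on the centre line of the jaws, within the pads' length; the fingertips stand 17 mm ahead of it and the grasp point (between the pads) lies 2 mm behind it; z points along the fingers, x is the direction in which the jaws open and shut, and the axes are right-handed (so a half turn about z gives the same grasp; the last joint's range is limited). The gripper opens to 85 mm and grips with 20 to 120 N. Pads are 22 mm wide; open, the fingers measure 114 mm over their backs; the gripper's body (76 mm by 85 mm) begins 54 mm behind the grasp point. The pads swing forward as they close: fully open they stand 13 mm farther back than shut.
Start: joints at [1.102, 0.477, 0.022, 1.555, -0.011, 1.109, -0.083], TCP at [0.238, -0.632, 0.213] pointing down, gripper open.
Joint ranges: [-2.96, 2.96], [-0.34, 2.1], [-1.41, 1.46], [0.24, 2.44], [-1.37, 4.51], [0.17, 1.92], [-2.96, 2.96]. Speed limits (rad/s): [2.39, 2.39, 3.14, 3.14, 3.14, 3.14, 3.14].

## Interface

Orientations are given as a unit quaternion [w, x, y, z].
In Python, from station import status, read_camera, camera_model, bot gives the robot as it stands.
- The arm moves only by the tool arm_command, never from a script. Its argument "series" is a list of rows, each a list of 3 entries, a list of its own where there are three numbers: the finger opening in mm, from 0 to 85.4, then the shift along the tool's x, y, z in mm, then the turn about the tool's z in rad. In form: [[gripper, [dx, dy, dz], roll], ...]. A call has 1 to 8 rows; each row is the pose to reach, as a shift and turn from the pose commanded when the call began, along the tool's axes at that moment; what a row does not reach only later rows make up. A row lasts 1/8 s, in which the tool goes at most 62.5 mm and 10.7 degrees, less where a joint would pass 70% of its speed; a pose out of reach is approached as far as the arm can. A call with a gripper value outside its range is refused whole. The fingers move at their own pace and stop on an object; "squeeze" is the grip in N (left out, the last holds). Time passes only in rows, so rows that repeat a pose let the fingers close. It gives the time, the measured TCP pose, the force and the opening at its end, in the units of the state.
- status.get_obs(): the state, without advancing time (a new reading comes with each control period).
- read_camera(name): name is "side" or "top"; returns the picture (480x640x3 uint8, blue, green, red); there is no depth.
- camera_model(name): a dict with "fov_y" (degrees; the focal length in pixels is half the picture's height over the tangent of half this angle, whatever the lens; pixels are square), "cx", "cy" (the principal point, pixels), "k1" (the pictures are not rectified: a ray, as slopes to the right and down, at radius r is drawn at 1 + k1 r^2 times it, then the intrinsics apply), "R" (3x3) and "t" (3): a world point X has camera coordinates R X + t. Camera axes: x right, y down, z forward; pixel columns grow to the right and rows downward; lengths in m; the calibration is good to about 2 mm. A picture is of the moment at which its call begins. camera_model takes no time and is no camera call.
- bot.hand_in(): hands the job in, once; it reports no verdict.
The state is a dict: "t": time; "q": joint angles; "joint_vel": joint speeds; "joint_torque": joint torques, N m; "eef_pos": TCP position; "tool_rot": TCP orientation; "contact_force": force on the tool from outside, world axes, zero at the start; "torque": the same for the moment, N m; "gripper_width": opening from 0.0 (shut) to 1.0 (fully open).
Only numpy, scipy, OpenCV 4.12 (cv2) and the standard library are available. Lean on these libraries where they do the work, as an engineer would, in place of code of your own. Each camera call takes 0.05 s, during which the arm holds its last target.

## Working session

There is one attempt and no reset: what is moved stays moved. The work goes in short steps, Python scripts to look and compute and a tool call to move; the robot and the scene stay as the last step left them, time stands still between calls to the robot, and variables do not carry over. Pictures are saved under pics/ and viewed, and the job is handed in when it is done.

Besides the shell and the picture viewer there is one more tool, called after "Call:" as name(argument=value, ...), one argument or row to a line, values as JSON. arm_command: Moves the arm, as the interface text tells. Its arguments: {"type":"object","properties":{"series":{"type":"array"},"squeeze":{"type":"number"}},"required":["series"]}

```bash
ls; mkdir -p pics; python3 - <<'E'
from station import status, read_camera, camera_model, bot
import cv2
for n in("side","top"):
    cv2.imwrite(f"pics/{n}0.png",read_camera(n)); m=camera_model(n); print(n,m)
print(status.get_obs())
E
```

```text
pics
side {'fov_y': 50.45061741125227, 'cx': 321.8273801309084, 'cy': 241.33227884929457, 'k1': -0.14893271626107554, 'R': array([[-0.95308163, -0.30173659,  0.02429902],
       [-0.19115487,  0.53765986, -0.82120746],
       [ 0.23472373, -0.78732262, -0.57011215]]), 't': array([0.49772243, 0.18547473, 0.83260088])}
top {'fov_y': 57.039128404524554, 'cx': 318.76354387257254, 'cy': 242.13059390238078, 'k1': -0.06711047417551247, 'R': array([[-0.02496697, -0.99968602,  0.00212549],
       [-0.98235672,  0.02413988, -0.18545224],
       [ 0.1853427 , -0.00671817, -0.98265098]]), 't': array([-0.0332565 ,  0.56109089,  0.78148643])}
{'t': 0.1, 'q': array([ 1.10188037,  0.47770015,  0.0223497 ,  1.55635103, -0.01149313,
        1.10934078, -0.08311515]), 'joint_vel': array([-0.00033854, -0.00309804,  0.00163772, -0.00096886, -0.00077764,
        0.00024195,  0.0009913 ]), 'joint_torque': array([ 3.69136833e-03, -5.97762501e+01,  1.61287844e+00, -2.81958640e+01,
        1.27497417e-02,  4.99593691e-03, -2.53419796e-05]), 'eef_pos': array([ 0.23807729, -0.63100382,  0.21213538]), 'tool_rot': array([-4.19990474e-04,  8.22507877e-01, -5.68753104e-01, -7.22259883e-04]), 'contact_force': array([ 1.21846214, -1.26047086,  0.50190693]), 'torque': array([0.03981558, 0.03128736, 0.02149778]), 'gripper_width': 1.0036896541720708}
```

View pics/top0.png

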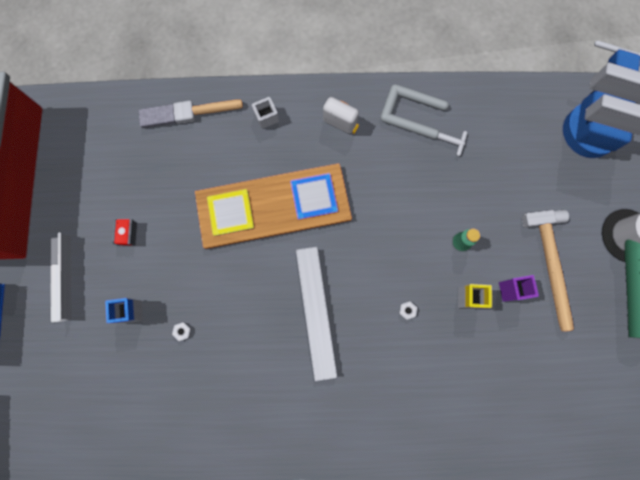

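View pics/side0.png

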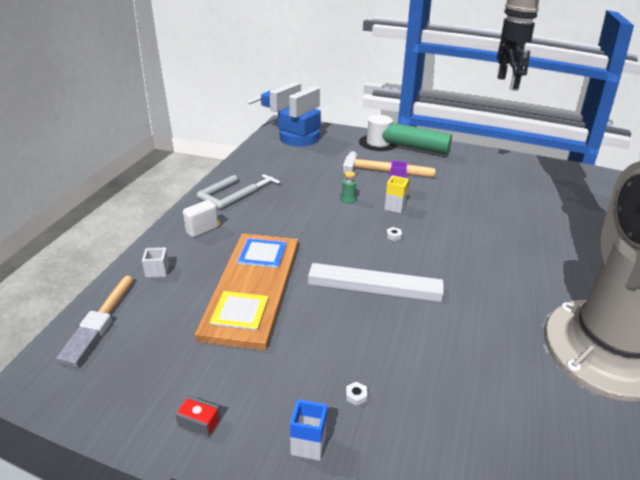

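The top view shows the board around (273,205) with yellow foot at (230,212) and blue foot at (314,196). The bar is at (317,314), jack (470,238), yellow post (480,296), purple decoy (525,288), blue post (119,311) and magnet (123,232). I'll enlarge each of these.

```bash
cat > h.py <<'E'
from station import status, read_camera, camera_model, bot
import cv2, numpy as np
from scipy.optimize import least_squares
def K(m):
    f=240/np.tan(np.radians(m['fov_y']/2)); return np.array([[f,0,m['cx']],[0,f,m['cy']],[0,0,1.]])
def proj(n,X):
    m=camera_model(n); X=np.atleast_2d(np.asarray(X,float))
    return cv2.projectPoints(X,cv2.Rodrigues(m['R'])[0],m['t'],K(m),np.array([m['k1'],0,0,0.]))[0][:,0]
def unproj(n,uv,z):
    m=camera_model(n); uv=np.atleast_2d(np.asarray(uv,float))
    s=cv2.undistortPoints(uv[:,None],K(m),np.array([m['k1'],0,0,0.]))[:,0]
    d=np.c_[s,np.ones(len(s))]@m['R']; c=-m['R'].T@m['t']
    return c+d*((np.asarray(z)-c[2])/d[:,2])[:,None]
def crop(src,dst,boxes,sc,ow=None):
    im=cv2.imread(src); out=[]
    for (x,y,w,h) in boxes:
        c=cv2.resize(im[y:y+h,x:x+w],None,fx=sc,fy=sc,interpolation=cv2.INTER_CUBIC)
        for i in range(0,w,10):
            cv2.line(c,(i*sc,0),(i*sc,6 if i%50 else 14),(255,255,255),1)
            if i%10==0: cv2.putText(c,str(x+i),(i*sc+1,18),0,.33,(255,255,255),1)
        for j in range(0,h,10):
            cv2.line(c,(0,j*sc),(6,j*sc),(255,255,255),1); cv2.putText(c,str(y+j),(8,j*sc+4),0,.33,(255,255,255),1)
        out.append(c)
    cv2.imwrite(dst,np.hstack(out))
E
python3 - <<'E'
from h import *
crop("pics/top0.png","pics/c1.png",[(190,155,165,100)],4)
crop("pics/top0.png","pics/c2.png",[(290,240,55,150),(100,215,40,150)],4)
crop("pics/top0.png","pics/c3.png",[(445,220,100,95)],6)
crop("pics/top0.png","pics/c4.png",[(95,285,50,50),(100,210,50,50)],8)
E
```

```text
(no output)
```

View pics/c1.png

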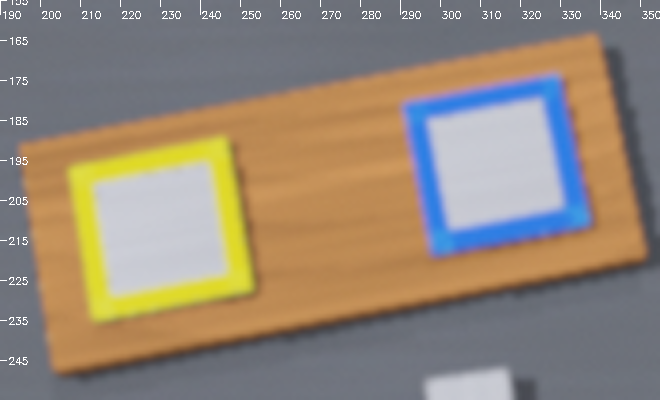

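View pics/c2.png

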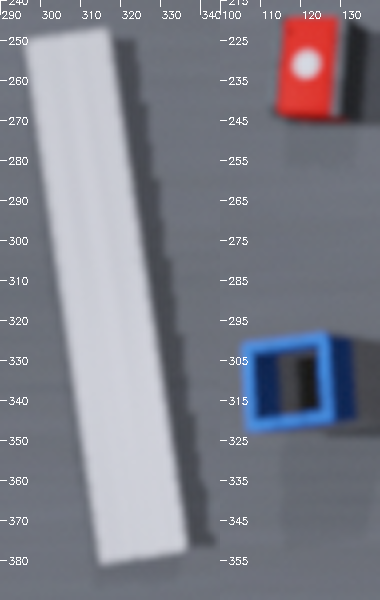

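View pics/c3.png

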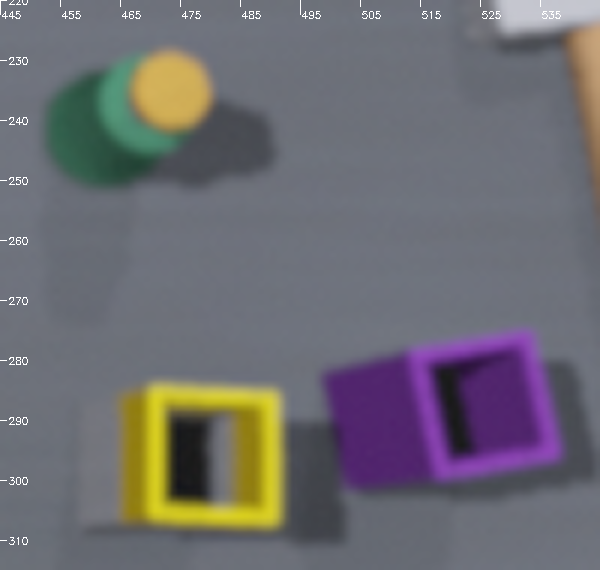

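View pics/c4.png

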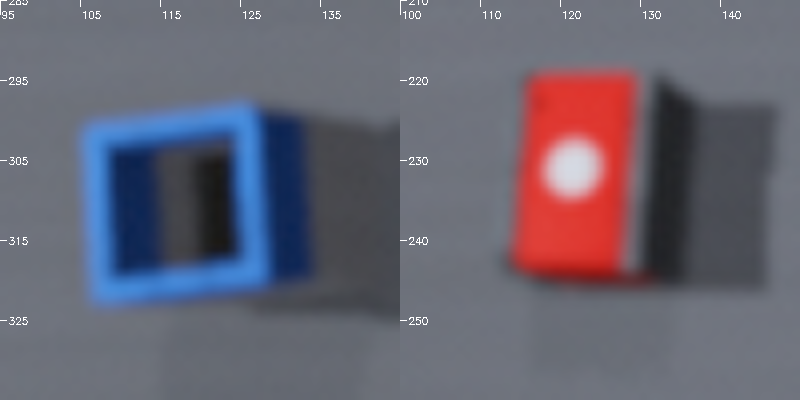

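```bash
cat > meas.py <<'E'
from h import *
def pts(px,o,sc): return np.array(px,float)/sc+np.array(o)-.5+.5/sc
def fit(uvs,w,h,zs=None,ncams='top',z=0.):
    # corners ordered; fit rectangle (x,y,yaw)
    P=unproj(ncams,uvs,np.full(len(uvs),z))[:,:2]
    L=np.array([[-w/2,-h/2],[w/2,-h/2],[w/2,h/2],[-w/2,h/2]])
    best=None
    for Ls in (L,L[::-1]):
      for k in range(4):
        for a0 in (0,1.5,-1.5,3):
          f=lambda p:((np.roll(Ls,k,0)@np.array([[np.cos(p[2]),np.sin(p[2])],[-np.sin(p[2]),np.cos(p[2])]]))+p[:2]-P).ravel()
          r=least_squares(f,[*P.mean(0),a0])
          if best is None or r.cost<best.cost: best=r
    x=best.x; e=np.abs(best.fun).max()
    d=[np.linalg.norm(P[i]-P[(i+1)%4]) for i in range(4)]
    yaw=(x[2]+np.pi/2)%np.pi-np.pi/2
    return x[0],x[1],yaw,e,np.round(d,4)
E
python3 - <<'E'
from meas import *
o=(190,155)
print('board',fit(pts([(20,144),(598,35),(648,262),(55,374)],o,4),.12,.3,z=.018))
print('fy',fit(pts([(68,168),(228,138),(254,292),(94,321)],o,4),.08,.08,z=.024))
print('fb',fit(pts([(402,104),(560,75),(592,226),(435,257)],o,4),.08,.08,z=.024))
print('bar',fit(pts([(26,40),(108,28),(187,548),(100,565)],(290,240),4),.25,.04,z=.02))
print('pb',fit(pts([(82,125),(254,102),(272,284),(92,305)],(95,285),8),.04,.04,z=.07))
print('py',fit(pts([(147,383),(283,388),(283,529),(147,524)],(445,220),6),.04,.04,z=.07))
print('mag',fit(pts([(-400+530,72),(655-400,78),(640-400,275),(512-400,264)],(100,210),8),.05,.036,z=.03))
print('magdot',unproj('top',pts([(172,168)],(100,210),8),[.03]))
print('jack',unproj('top',pts([(171,91)],(445,220),6),[.07]))
crop("pics/side0.png","pics/c5.png",[(170,390,60,50),(280,390,60,75)],6)
crop("pics/side0.png","pics/c6.png",[(330,165,90,60)],7)
E
```

```text
board (np.float64(0.6444129470606442), np.float64(0.04364712752277564), np.float64(0.1685477706228271), np.float64(0.0011928035930725278), array([0.2984, 0.1214, 0.2982, 0.1205]))
fy (np.float64(0.6308936302676993), np.float64(0.12760269067438795), np.float64(-1.4015087336183658), np.float64(0.0010165124296206696), array([0.0814, 0.0805, 0.0799, 0.08  ]))
fb (np.float64(0.6597169982953197), np.float64(-0.04005687753378387), np.float64(0.17549742103812682), np.float64(0.0007475424229652292), array([0.0809, 0.0801, 0.0792, 0.0809]))
bar (np.float64(0.43068600068990515), np.float64(-0.03814947285547372), np.float64(0.12326793039610107), np.float64(0.0010240611417972612), array([0.0406, 0.2495, 0.0413, 0.2511]))
pb (np.float64(0.4399578247831117), np.float64(0.32488813778497305), np.float64(-1.4527916295139294), np.float64(0.0013496378504940232), array([0.0405, 0.0417, 0.042 , 0.0411]))
py (np.float64(0.45031283036034), np.float64(-0.33975468802572517), np.float64(1.4936098700598897), np.float64(0.0015645148893210226), array([0.0423, 0.0429, 0.042 , 0.0428]))
mag (np.float64(0.5961622238516244), np.float64(0.3394348004129145), np.float64(-0.04683219043298292), np.float64(0.0025560083116881738), array([0.032 , 0.0496, 0.0326, 0.0485]))
magdot [[0.5971853  0.34255697 0.03      ]]
jack [[ 0.5637532  -0.33601748  0.07      ]]Traceback (most recent call last):
  File "<stdin>", line 12, in <module>
  File "h.py", line 24, in crop
    cv2.imwrite(dst,np.hstack(out))
                    ~~~~~~~~~^^^^^
    return _nx.concatenate(arrs, 1, dtype=dtype, casting=casting)
           ~~~~~~~~~~~~~~~^^^^^^^^^^^^^^^^^^^^^^^^^^^^^^^^^^^^^^^
ValueError: all the input array dimensions except for the concatenation axis must match exactly, but along dimension 0, the array at index 0 has size 300 and the array at index 1 has size 450
```

```bash
python3 - <<'E'
from h import *
im=cv2.imread('pics/side0.png')
def box(x,y,yaw,w,h,z0,z1,col):
    L=np.array([[-w/2,-h/2],[w/2,-h/2],[w/2,h/2],[-w/2,h/2]]);c,s=np.cos(yaw),np.sin(yaw)
    B=L@np.array([[c,s],[-s,c]])+[x,y]
    for z in(z0,z1):
        p=proj('side',np.c_[B,np.full(4,z)])
        cv2.polylines(big,[np.int32((p-o+.5)*sc)],True,col,1)
def sh(name,o_,w,h,sc_,items):
    global big,o,sc
    o=np.array(o_);sc=sc_
    big=cv2.resize(im[o[1]:o[1]+h,o[0]:o[0]+w],None,fx=sc,fy=sc,interpolation=cv2.INTER_CUBIC)
    for it in items: box(*it)
    cv2.imwrite(name,big)
R=(0,0,255);G=(0,255,0)
sh('pics/c5.png',(165,385),180,85,4,[(.440,.325,.118,.04,.04,0,.07,R),(.597,.341,-.05,.036,.05,0,.03,G)])
sh('pics/c6.png',(190,160),260,190,3,[(.645,.0437,.1705,.12,.3,0,.018,R),(.6306,.1275,.1705,.08,.08,.018,.024,G),(.6594,-.04,.1705,.08,.08,.018,.024,G),(.4307,-.0381,.123,.25,.04,0,.02,R),(.4503,-.3398,-.077,.04,.04,0,.07,R),(.5638,-.336,0,.024,.024,.064,.07,R)])
E
```

```text
(no output)
```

View pics/c5.png

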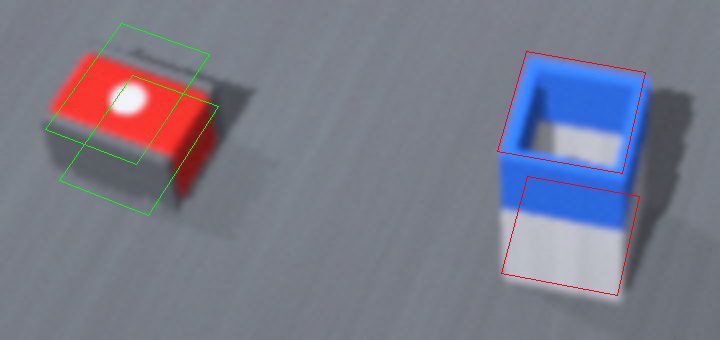

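View pics/c6.png

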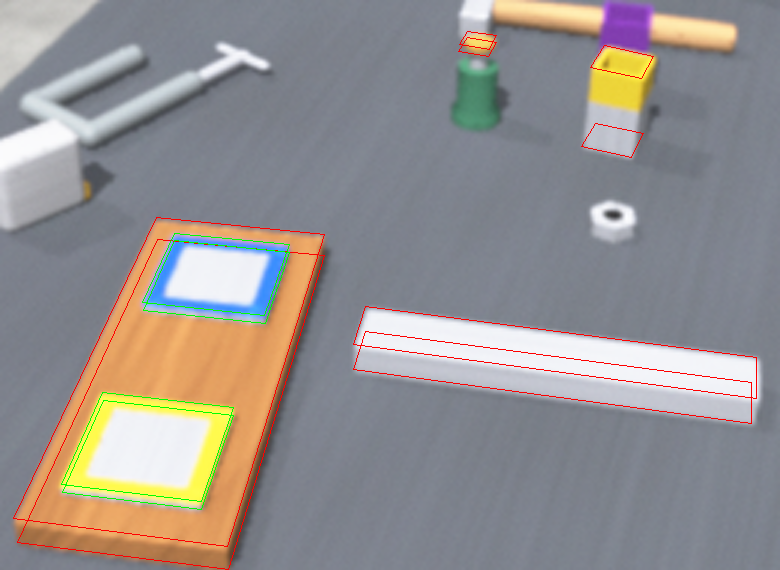

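```bash
cat > go.py <<'E'
# usage: go.py cx cy cz ch  tx ty tz th   (m, rad): prints shift in tool axes mm and roll
import sys,numpy as np
def rel(c,t):
    h=c[3]; ex=np.array([np.cos(h),np.sin(h)]); ey=np.array([np.sin(h),-np.cos(h)])
    d=np.array(t[:2])-np.array(c[:2])
    return np.round([1e3*d@ex,1e3*d@ey,-1e3*(t[2]-c[2]),-(t[3]-c[3])],4)
def meas():
    from station import status
    o=status.get_obs(); w,x,y,z=o['tool_rot']
    tx=np.array([1-2*(y*y+z*z),2*(x*y+w*z)]); tz=np.array([2*(x*z+w*y),2*(y*z-w*x)])
    return o,[*o['eef_pos'],np.arctan2(tx[1],tx[0])],tz
if __name__=='__main__':
    a=[float(v) for v in sys.argv[1:]]
    o,m,tz=meas()
    print('t',o['t'],'meas',np.round(m,4),'tilt',np.round(tz,4),'grip',round(o['gripper_width']*85.4,1),'F',np.round(o['contact_force'],1),'q',np.round(o['q'],2))
    c=m if len(a)<8 else a[:4]
    if len(a)>=4: print('rel',rel(c,a[-4:]))
E
python3 go.py .238 -.632 .213 -1.2096 .4503 -.3398 .2 -.077
```

```text
t 0.1 meas [ 0.2381 -0.631   0.2121 -1.21  ] tilt [-0.0007  0.0015] grip 85.7 F [ 1.2 -1.3  0.5] q [ 1.1   0.48  0.02  1.56 -0.01  1.11 -0.08]
rel [-198.3202 -301.8629   13.       -1.1326]
```

Call:
arm_command(
  series=[
    [85,[-198,-302,13],-1.133],
    [85,[-198,-302,13],-1.133],
    [85,[-198,-302,13],-1.133],
    [85,[-198,-302,13],-1.133],
    [85,[-198,-302,13],-1.133],
    [85,[-198,-302,13],-1.133],
    [85,[-198,-302,13],-1.133],
    [85,[-198,-302,13],-1.133],
  ],
  squeeze=60,
)

```text
t: 1.1
eef_pos: [0.4503, -0.3403, 0.1997]
tool_rot: [0.0, 0.999, -0.039, -0.0]
contact_force: [-0.5, -0.7, 0.2]
gripper_width: 0.996
```

```bash
python3 go.py .4503 -.3398 .048 -.077; python3 - <<'E'
from h import *
cv2.imwrite('pics/s1.png',read_camera('side'))
E
```

```text
t 1.1 meas [ 0.4503 -0.3403  0.1997 -0.0787] tilt [-0.0009 -0.0002] grip 85.1 F [-0.5 -0.7  0.2] q [ 0.8   0.33 -0.33  1.82  0.13  1.01  0.34]
rel [ 2.300000e-03 -5.509000e-01  1.516902e+02 -1.700000e-03]
```

View pics/s1.png

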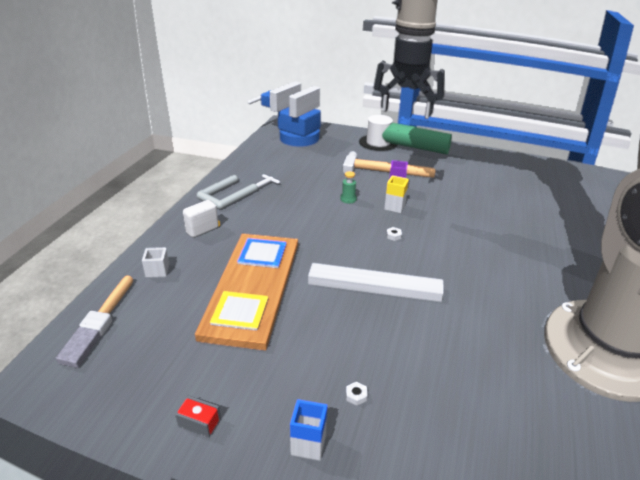

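The side view shows the gripper over the yellow post, jaws open along x (fingers at 383 and 437 columns). The pose tracks well, so I'll descend and grip.

Call:
arm_command(
  series=[
    [85,[0,0,40],0],
    [85,[0,0,80],0],
    [85,[0,0,120],0],
    [85,[0,0,145],0],
    [85,[0,0,152],0],
    [85,[0,0,152],0],
  ],
)

```text
t: 1.9
eef_pos: [0.4506, -0.3407, 0.0482]
tool_rot: [0.0, 0.999, -0.039, -0.0]
contact_force: [0.3, -0.1, 1.8]
gripper_width: 0.996
```

Call:
arm_command(
  series=[
    [30,[0,0,0],0],
    [30,[0,0,0],0],
    [30,[0,0,0],0],
    [30,[0,0,0],0],
    [30,[0,0,0],0],
    [30,[0,0,0],0],
  ],
  squeeze=60,
)

```text
t: 2.65
eef_pos: [0.4513, -0.3402, 0.0493]
tool_rot: [0.001, 0.999, -0.039, 0.0]
contact_force: [-2.2, 1.3, 8.2]
gripper_width: 0.419
```

Call:
arm_command(
  series=[
    [30,[0,0,-20],0],
    [30,[0,0,-60],0],
    [30,[0,0,-110],0],
    [30,[0,0,-145],0],
    [30,[0,0,-152],0],
    [30,[0,0,-152],0],
  ],
)

```text
t: 3.4
eef_pos: [0.4504, -0.3394, 0.1992]
tool_rot: [-0.0, 0.999, -0.039, -0.0]
contact_force: [-0.3, 0.5, -3.2]
gripper_width: 0.419
```

```bash
python3 go.py .4503 -.3398 .2 -.077 .6306 .1275 .2 .1705; python3 - <<'E'
from h import *
cv2.imwrite('pics/s2.png',read_camera('side')); cv2.imwrite('pics/t2.png',read_camera('top'))
a=cv2.imread('pics/s2.png')[40:240,330:530];b=cv2.imread('pics/t2.png')[200:400,400:600]
cv2.imwrite('pics/j2.png',cv2.resize(np.hstack([a,b]),None,fx=2,fy=2))
E
```

```text
t 3.4 meas [ 0.4504 -0.3394  0.1992 -0.0771] tilt [-0.0009  0.0004] grip 35.8 F [-0.3  0.5 -3.2] q [ 0.81  0.33 -0.33  1.82  0.13  1.01  0.34]
rel [ 1.438192e+02 -4.797848e+02 -0.000000e+00 -2.475000e-01]
```

View pics/j2.png

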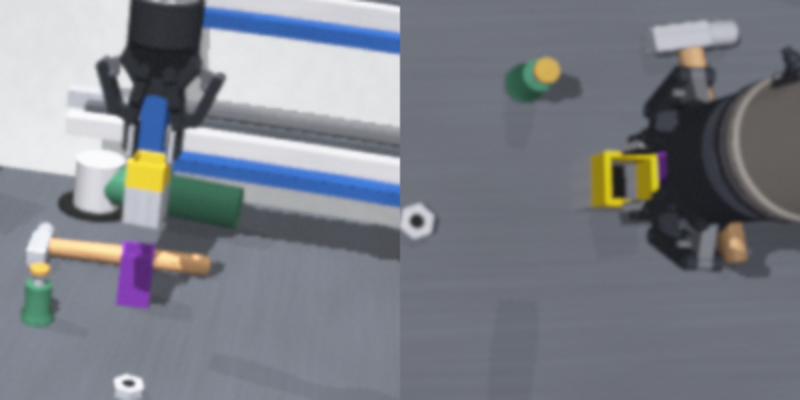

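Call:
arm_command(
  series=[
    [30,[9,-29,0],-0.02],
    [30,[24,-82,0],-0.05],
    [30,[41,-137,0],-0.08],
    [30,[58,-192,0],-0.11],
    [30,[74,-247,0],-0.14],
    [30,[91,-302,0],-0.17],
    [30,[107,-358,0],-0.2],
    [30,[124,-413,0],-0.23],
  ],
)

```text
t: 4.5
eef_pos: [0.6058, 0.0655, 0.1986]
tool_rot: [-0.0, 0.997, 0.078, -0.001]
contact_force: [0.9, -1.3, -2.4]
gripper_width: 0.417
```

```bash
python3 - <<'E'
from go import rel
import numpy as np
c=np.array([.4503,-.3398,.2,-.077]);h=-.077
p=c[:2]+.124*np.array([np.cos(h),np.sin(h)])-.413*np.array([np.sin(h),-np.cos(h)])
print(p,rel([*p,.2,h+.23],[.6306,.1275,.2,.1705]))
E
python3 go.py
```

```text
[0.60570217 0.0624377 ] [ 3.45227e+01 -6.05077e+01 -0.00000e+00 -1.75000e-02]
t 4.5 meas [0.6058 0.0655 0.1986 0.1555] tilt [-0.0022  0.0002] grip 35.6 F [ 0.9 -1.3 -2.4] q [ 0.19  0.44 -0.53  1.7   0.24  1.07 -0.26]
```

Call:
arm_command(
  series=[
    [30,[15,-25,0],-0.0175],
    [30,[28,-49,0],-0.0175],
    [30,[34.5,-60.5,0],-0.0175],
    [30,[34.5,-60.5,0],-0.0175],
    [30,[34.5,-60.5,0],-0.0175],
  ],
)

```text
t: 5.12
eef_pos: [0.6309, 0.126, 0.1995]
tool_rot: [0.001, 0.996, 0.084, -0.0]
contact_force: [0.3, 0.5, -3.0]
gripper_width: 0.415
```

```bash
python3 go.py;  python3 - <<'E'
from h import *
cv2.imwrite('pics/s3.png',read_camera('side')); cv2.imwrite('pics/t3.png',read_camera('top'))
crop('pics/s3.png','pics/s3c.png',[(190,150,130,150)],4)
crop('pics/t3.png','pics/t3c.png',[(180,150,100,100)],6)
E
```

```text
t 5.125 meas [0.6309 0.126  0.1995 0.1691] tilt [-0.0009 -0.0012] grip 35.5 F [ 0.3  0.5 -3. ] q [ 0.09  0.49 -0.53  1.62  0.27  1.11 -0.35]
```

View pics/s3c.png

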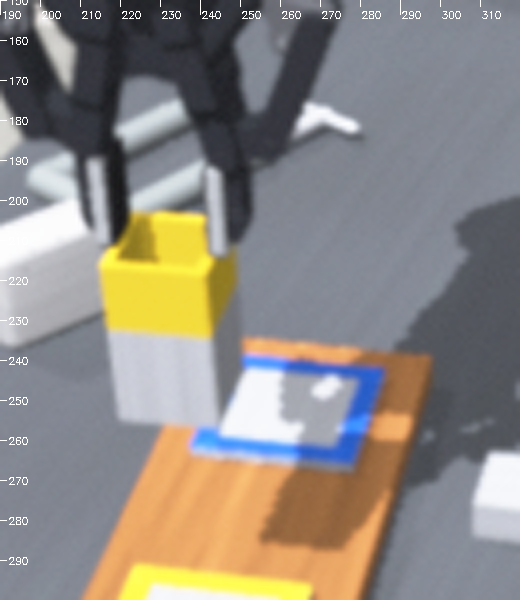

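View pics/t3c.png

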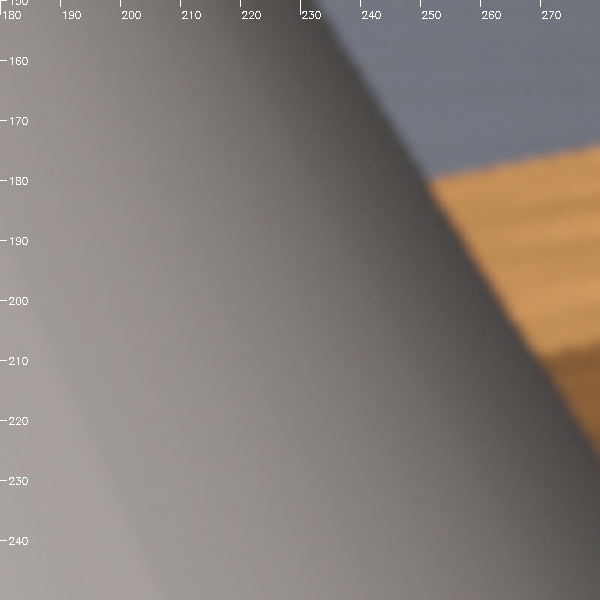

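```bash
cat > ov.py <<'E'
from h import *
def ov(src,dst,cam,o,w,h,sc,items):
    im=cv2.imread(src); o=np.array(o)
    big=cv2.resize(im[o[1]:o[1]+h,o[0]:o[0]+w],None,fx=sc,fy=sc,interpolation=cv2.INTER_CUBIC)
    for (x,y,yaw,bw,bh,z0,z1) in items:
        L=np.array([[-bw/2,-bh/2],[bw/2,-bh/2],[bw/2,bh/2],[-bw/2,bh/2]]);c,s=np.cos(yaw),np.sin(yaw)
        B=L@np.array([[c,s],[-s,c]])+[x,y]; q=[]
        for z in(z0,z1):
            p=np.int32((proj(cam,np.c_[B,np.full(4,z)])-o+.5)*sc); q.append(p)
            cv2.polylines(big,[p],True,(0,0,255),1)
        for i in range(4): cv2.line(big,q[0][i].tolist(),q[1][i].tolist(),(0,0,255),1)
    cv2.imwrite(dst,big)
E
python3 - <<'E'
from ov import *
ov('pics/s3.png','pics/s3o.png','side',(190,180),100,100,6,[(.6306,.1275,.1705,.04,.04,.152,.222),(.6306,.1275,.1705,.08,.08,.018,.024)])
E
```

```text
(no output)
```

View pics/s3o.png

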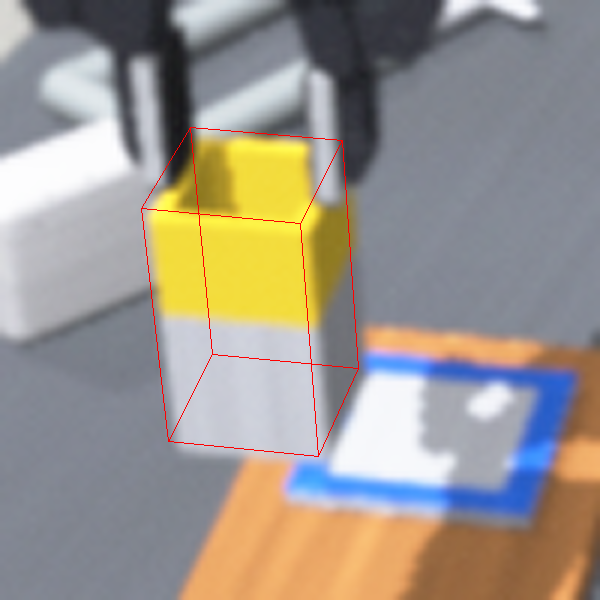

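```bash
python3 - <<'E'
from h import *
uv=np.array([(152,204),(317,220),(179,447),(321,457)])/6+[190,180]-.5+.5/6
yaw=.1705
ux=np.array([np.cos(yaw),np.sin(yaw),0]);uy=np.array([-np.sin(yaw),np.cos(yaw),0]);uz=np.array([0,0,1.])
g=np.array([.6306,.1275,.2015])
def corners(p):
    a,dx,dy,dz=p
    v=np.cos(a)*uy+np.sin(a)*uz; w=-np.sin(a)*uy+np.cos(a)*uz
    c=g+dx*ux+dy*uy+dz*uz
    return np.array([c+sx*.02*ux+.02*v+h*w for sx,h in((-1,.035),(1,.035),(-1,-.035),(1,-.035))])
# image left is +x? choose assignment by cost
for perm in([0,1,2,3],[1,0,3,2]):
    r=least_squares(lambda p:(proj('side',corners(p)[perm])-uv).ravel(),[0,0,0,-.015]);print(r.cost,r.x,r.fun.round(1))
E
```

```text
887.3786542919659 [ 0.53298831  0.2929659  -0.8446502  -0.62230113] [ 21.1  12.1 -17.1   8.4  15.1  -8.9 -19.3 -11.7]
1.1560724106345153 [ 0.06586742 -0.00053043 -0.0062402  -0.01987331] [ 0.6  0.1 -0.8 -0.1 -0.6 -0.5  0.7  0.5]
```

Call:
arm_command(
  series=[
    [30,[0,-4,15],0],
    [30,[0,-4,45],0],
    [30,[0,-4,75],0],
    [30,[0,-4,100],0],
    [30,[0,-4,114],0],
    [30,[0,-4,118],0],
    [30,[0,-4,118],0],
  ],
)

```text
t: 6.1
eef_pos: [0.6309, 0.1317, 0.0824]
tool_rot: [-0.0, 0.996, 0.085, 0.0]
contact_force: [1.0, 0.2, -2.8]
gripper_width: 0.419
```

```bash
python3 go.py;  python3 - <<'E'
from ov import *
cv2.imwrite('pics/s4.png',read_camera('side'))
ov('pics/s4.png','pics/s4o.png','side',(190,230),110,100,6,[(.6306,.1275,.1705,.04,.04,.024,.094),(.6306,.1275,.1705,.08,.08,.018,.024)])
E
```

```text
t 6.1 meas [0.6309 0.1317 0.0824 0.1704] tilt [0.0007 0.0003] grip 35.8 F [ 1.   0.2 -2.8] q [ 0.05  0.62 -0.49  1.71  0.35  0.9  -0.42]
```

View pics/s4o.png

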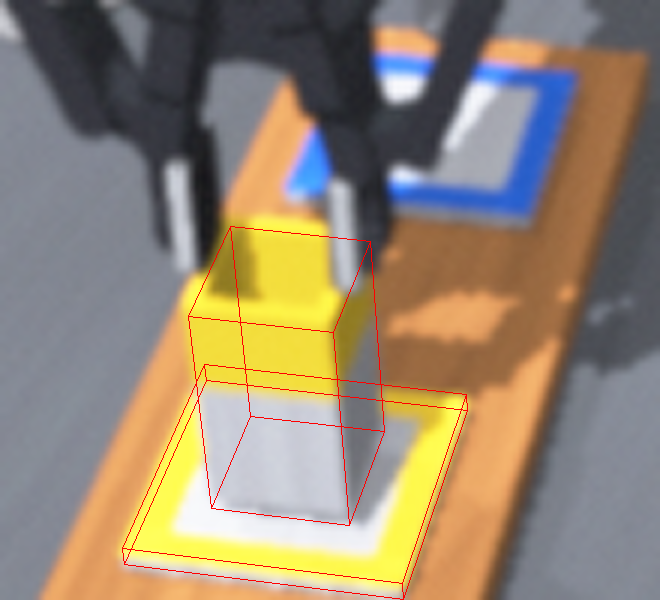

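Call:
arm_command(
  series=[
    [30,[0,0,2],0],
    [30,[0,0,4],0],
    [30,[0,0,4],0],
  ],
)

```text
t: 6.52
eef_pos: [0.6305, 0.1315, 0.078]
tool_rot: [0.0, 0.996, 0.085, -0.0]
contact_force: [-0.2, -0.5, -4.1]
gripper_width: 0.413
```

Call:
arm_command(
  series=[
    [30,[0,0,1],0],
    [30,[0,0,2],0],
    [30,[0,0,2],0],
  ],
)

```text
t: 6.9
eef_pos: [0.6305, 0.1315, 0.0759]
tool_rot: [0.0, 0.996, 0.085, -0.0]
contact_force: [-0.5, 0.9, -2.6]
gripper_width: 0.413
```

Call:
arm_command(
  series=[
    [30,[0,0,1],0],
    [30,[0,0,2],0],
    [30,[0,0,2],0],
  ],
)

```text
t: 7.28
eef_pos: [0.6305, 0.1315, 0.0739]
tool_rot: [0.0, 0.996, 0.085, -0.0]
contact_force: [0.4, 0.3, -2.5]
gripper_width: 0.415
```

Call:
arm_command(
  series=[
    [30,[0,0,1],0],
    [30,[0,0,2],0],
    [30,[0,0,2],0],
  ],
)

```text
t: 7.65
eef_pos: [0.6308, 0.1315, 0.0735]
tool_rot: [0.0, 0.996, 0.085, 0.0]
contact_force: [-4.8, -1.3, 9.0]
gripper_width: 0.418
```

Call:
arm_command(
  series=[
    [30,[0,0,1],0],
    [30,[0,0,1.5],0],
    [30,[0,0,1.5],0],
  ],
)

```text
t: 8.02
eef_pos: [0.631, 0.1315, 0.0734]
tool_rot: [0.001, 0.996, 0.085, 0.001]
contact_force: [-6.4, -4.2, 18.7]
gripper_width: 0.421
```

```bash
python3 - <<'E'
from ov import *
cv2.imwrite('pics/s5.png',read_camera('side'))
ov('pics/s5.png','pics/s5o.png','side',(190,230),110,100,6,[(.6306,.1275,.1705,.04,.04,.024,.094),(.6306,.1275,.1705,.08,.08,.018,.024)])
E
```

```text
(no output)
```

View pics/s5o.png

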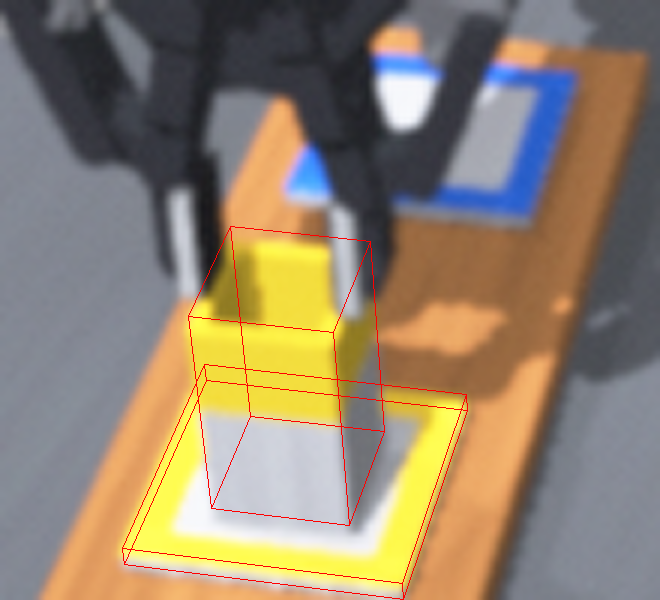

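Call:
arm_command(
  series=[
    [30,[0,0,-1],0],
    [30,[0,0,-1.5],0],
    [60,[0,0,-1.5],0],
    [60,[0,0,-1.5],0],
    [85,[0,0,-1.5],0],
    [85,[0,0,-1.5],0],
    [85,[0,0,-1.5],0],
  ],
  squeeze=20,
)

```text
t: 8.95
eef_pos: [0.6306, 0.1316, 0.0719]
tool_rot: [-0.0, 0.996, 0.085, -0.0]
contact_force: [-0.9, 0.4, -0.3]
gripper_width: 0.995
```

```bash
python3 - <<'E'
from ov import *
cv2.imwrite('pics/s6.png',read_camera('side'))
ov('pics/s6.png','pics/s6o.png','side',(190,230),110,100,6,[(.6306,.1275,.1705,.04,.04,.024,.094),(.6306,.1275,.1705,.08,.08,.018,.024)])
E
python3 go.py
```

```text
t 9.0 meas [0.6306 0.1316 0.072  0.1705] tilt [-0.  0.] grip 84.9 F [0.  0.4 0.1] q [ 0.04  0.63 -0.48  1.72  0.36  0.88 -0.42]
```

View pics/s6o.png

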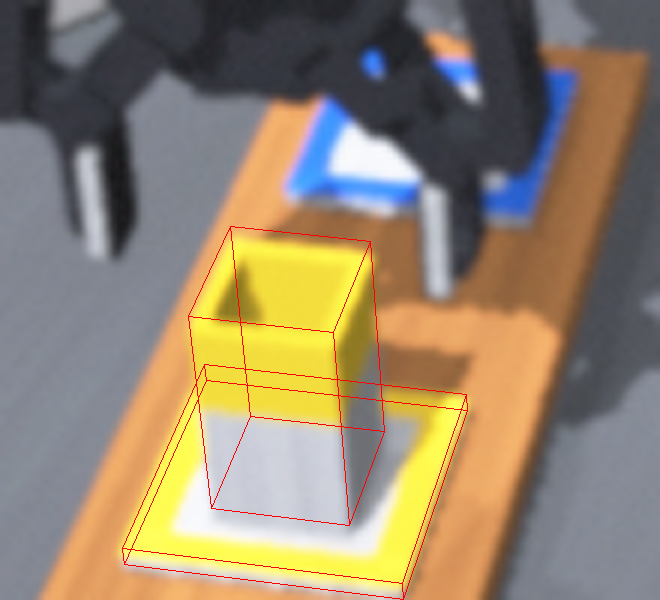

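Call:
arm_command(
  series=[
    [85,[0,0,-30],0],
    [85,[0,0,-80],0],
    [85,[0,0,-128],0],
    [85,[0,0,-128],0],
  ],
)

```text
t: 9.5
eef_pos: [0.6331, 0.1327, 0.2048]
tool_rot: [-0.001, 0.996, 0.085, 0.004]
contact_force: [-0.1, -0.6, -0.7]
gripper_width: 0.997
```

```bash
python3 go.py .6299 .1314 .2 .1705 .44 .325 .2 .118
```

```text
t 9.5 meas [0.6331 0.1327 0.2048 0.1704] tilt [0.008  0.0021] grip 85.1 F [-0.1 -0.6 -0.7] q [ 0.08  0.49 -0.54  1.61  0.27  1.11 -0.35]
rel [-1.542974e+02 -2.230141e+02 -0.000000e+00  5.250000e-02]
```

Call:
arm_command(
  series=[
    [85,[-154,-223,0],0.0525],
    [85,[-154,-223,0],0.0525],
    [85,[-154,-223,0],0.0525],
    [85,[-154,-223,0],0.0525],
    [85,[-154,-223,0],0.0525],
    [85,[-154,-223,0],0.0525],
    [85,[-154,-223,0],0.0525],
  ],
)

```text
t: 10.38
eef_pos: [0.442, 0.3236, 0.1993]
tool_rot: [0.001, 0.998, 0.058, -0.0]
contact_force: [-0.2, -0.0, -0.4]
gripper_width: 0.995
```

```bash
python3 go.py; python3 - <<'E'
from ov import *
cv2.imwrite('pics/s7.png',read_camera('side'));cv2.imwrite('pics/t7.png',read_camera('top'))
it=[(.6306,.1275,.1705,.04,.04,.024,.094),(.6306,.1275,.1705,.08,.08,.018,.024)]
ov('pics/s7.png','pics/s7o.png','side',(190,240),90,100,6,it)
ov('pics/t7.png','pics/t7o.png','top',(190,180),90,70,8,it)
cv2.imwrite('pics/t7f.png',cv2.imread('pics/t7.png'))
E
```

```text
t 10.375 meas [0.442  0.3236 0.1993 0.1159] tilt [-0.0003 -0.0013] grip 85.0 F [-0.2 -0.  -0.4] q [-0.24  0.35 -0.63  1.84  0.24  1.03 -0.85]
```

View pics/s7o.png

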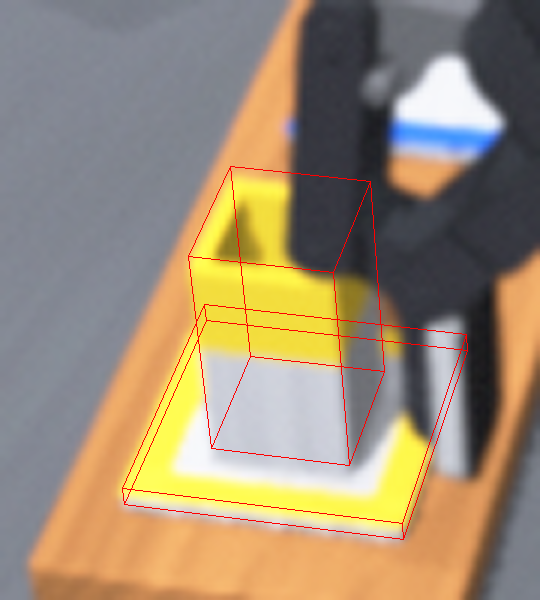

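View pics/t7o.png

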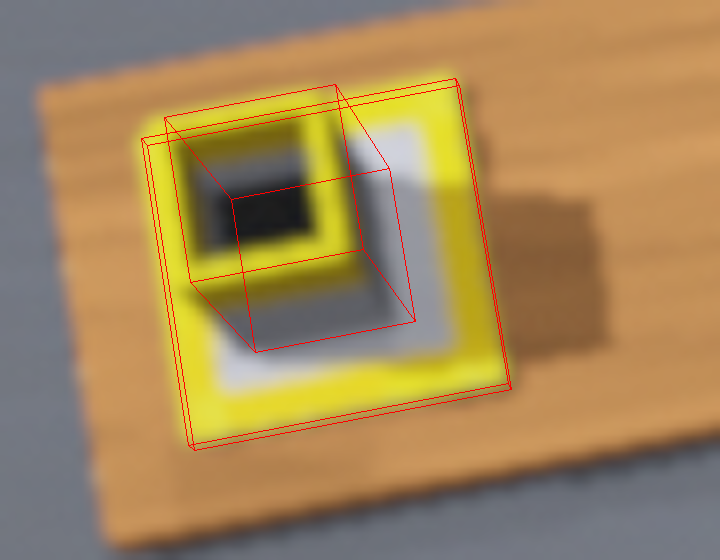

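View pics/t7f.png

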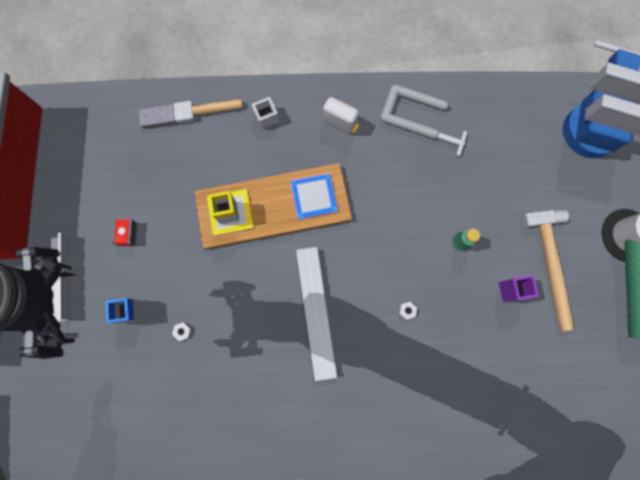

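```bash
cat > seg.py <<'E'
from meas import *
def quad(src,roi,lo,hi,sc=8,cl=0):
    x,y,w,h=roi; im=cv2.imread(src)[y:y+h,x:x+w]
    big=cv2.resize(im,None,fx=sc,fy=sc,interpolation=cv2.INTER_CUBIC)
    m=cv2.inRange(cv2.cvtColor(big,cv2.COLOR_BGR2HSV),lo,hi)
    if cl: m=cv2.morphologyEx(m,cv2.MORPH_OPEN,np.ones((cl,cl),np.uint8))
    cs=cv2.findContours(m,cv2.RETR_EXTERNAL,cv2.CHAIN_APPROX_NONE)[0]
    c=max(cs,key=cv2.contourArea); hull=cv2.convexHull(c)
    ap=cv2.approxPolyN(hull,4) if hasattr(cv2,'approxPolyN') else cv2.boxPoints(cv2.minAreaRect(c))
    ap=np.array(ap,float).reshape(4,2)
    return pts(ap,(x,y),sc)
E
python3 - <<'E'
from seg import *
s='pics/top0.png'
Y=((20,110,90),(35,255,255));B=((95,120,110),(120,255,255));O=((8,70,100),(19,255,255))
for n,roi,c,w,h,z in [('board',(185,155,175,105),((8,60,60),(125,255,255)),.12,.3,.018),('fy',(200,183,60,58),Y,.08,.08,.024),('fb',(285,165,58,60),B,.08,.08,.024)]:
    q=quad(s,roi,*c); print(n,q.round(1).tolist(),[np.round(v,4) for v in fit(q,w,h,z=z)])
E
```

```text
board [[352.6, 220.4], [202.7, 249.7], [193.6, 190.3], [339.9, 161.8]] [np.float64(0.6445), np.float64(0.0436), np.float64(0.1737), np.float64(0.003), array([0.3017, 0.1244, 0.3028, 0.1254])]
fy [[254.3, 228.1], [211.8, 236.4], [205.4, 195.4], [247.3, 187.3]] [np.float64(0.6315), np.float64(0.1279), np.float64(0.1722), np.float64(0.0032), array([0.0851, 0.0855, 0.0854, 0.0853])]
fb [[337.2, 210.8], [298.2, 218.6], [290.8, 180.9], [329.2, 173.6]] [np.float64(0.6598), np.float64(-0.0399), np.float64(-1.3967), np.float64(0.0008), array([0.0787, 0.0793, 0.0787, 0.0791])]
```

```bash
python3 - <<'E'
from h import *
crop('pics/t7.png','pics/t7c.png',[(200,182,60,58)],12,)
crop('pics/s7.png','pics/s7c.png',[(205,265,70,70)],8,)
E
```

```text
(no output)
```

View pics/t7c.png

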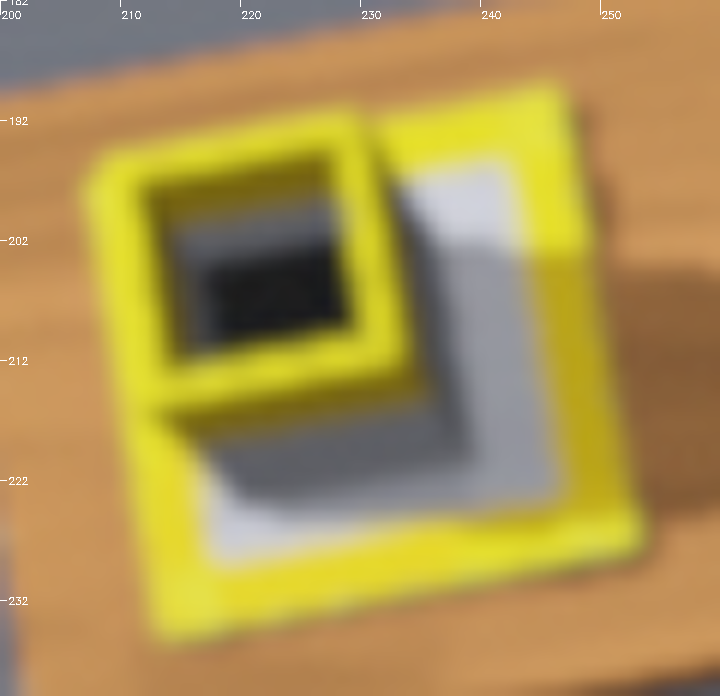

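View pics/s7c.png

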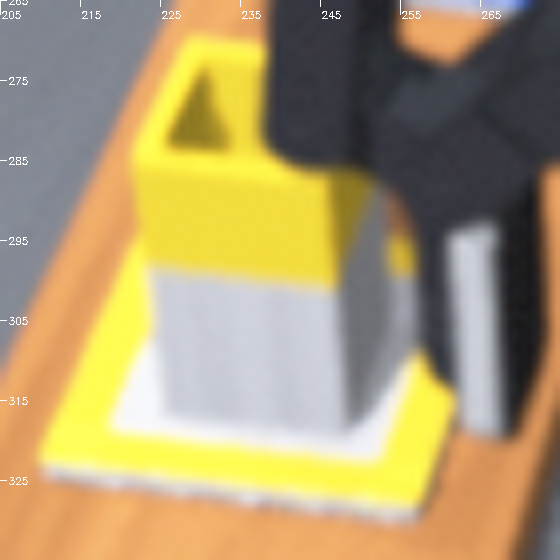

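```bash
python3 - <<'E'
from meas import *
def rep(cam,plate,base,o,sc,yaw=.170):
    for n,p in(('plate',plate),('base',base)):
        P=unproj(cam,pts(p,o,sc),np.full(len(p),.024))[:,:2]-[.6315,.1278]
        c,s=np.cos(yaw),np.sin(yaw)
        print(cam,n,(P@np.array([[c,-s],[s,c]])*1e3).round(1).tolist())
rep('top',[(90,163),(560,86),(642,550),(157,638)],[(250,510),(478,462)],(200,182),12)
rep('side',[(40,458),(415,508),(450,400)],[(163,418),(347,436)],(205,265),8)
E
```

```text
top plate [[42.6, 39.6], [40.3, -39.9], [-40.7, -40.2], [-39.8, 40.5]]
top base [[-21.5, 22.2], [-20.8, -16.1]]
side plate [[38.9, 42.0], [-41.4, 42.8], [-41.0, 10.1]]
side base [[17.1, 25.8], [-22.4, 24.5]]
```

The yellow post stands upright but about 3 mm too far along +y and 1.5 mm low in x. I'll mend that after placing the blue post. Gripping the blue post now.

Call:
arm_command(
  series=[
    [85,[0,0,40],0],
    [85,[0,0,90],0],
    [85,[0,0,130],0],
    [85,[0,0,150],0],
    [85,[0,0,158],0],
    [85,[0,0,158],0],
  ],
)

```text
t: 11.22
eef_pos: [0.4416, 0.3254, 0.0426]
tool_rot: [-0.0, 0.998, 0.059, 0.0]
contact_force: [0.5, 0.0, 0.7]
gripper_width: 0.996
```

Call:
arm_command(
  series=[
    [30,[0,0,0],0],
    [30,[0,0,0],0],
    [30,[0,0,0],0],
    [30,[0,0,0],0],
    [30,[0,0,0],0],
    [30,[0,0,0],0],
  ],
  squeeze=100,
)

```text
t: 11.98
eef_pos: [0.4414, 0.3256, 0.0434]
tool_rot: [-0.0, 0.998, 0.059, 0.001]
contact_force: [-2.0, -0.9, 9.7]
gripper_width: 0.431
```

Call:
arm_command(
  series=[
    [30,[0,0,-10],0],
    [30,[0,0,-40],0],
    [30,[0,0,-80],0],
    [30,[0,0,-120],0],
    [30,[0,0,-150],0],
    [30,[0,0,-158],0],
    [30,[0,0,-158],0],
  ],
)

```text
t: 12.85
eef_pos: [0.4408, 0.3248, 0.1997]
tool_rot: [0.0, 0.998, 0.059, -0.0]
contact_force: [-0.5, -0.3, -2.7]
gripper_width: 0.43
```

```bash
python3 go.py .44 .325 .2 .118 .660 -.040 .2 .168;python3 - <<'E'
from ov import *
cv2.imwrite('pics/s8.png',read_camera('side'))
ov('pics/s8.png','pics/s8o.png','side',(260,280),120,120,5,[(.440,.325,.118,.04,.04,.158,.228)])
E
```

```text
t 12.85 meas [0.4408 0.3248 0.1997 0.1179] tilt [-0.     -0.0004] grip 36.7 F [-0.5 -0.3 -2.7] q [-0.23  0.35 -0.64  1.84  0.24  1.03 -0.85]
rel [ 1.755000e+02  3.883616e+02 -0.000000e+00 -5.000000e-02]
```

View pics/s8o.png

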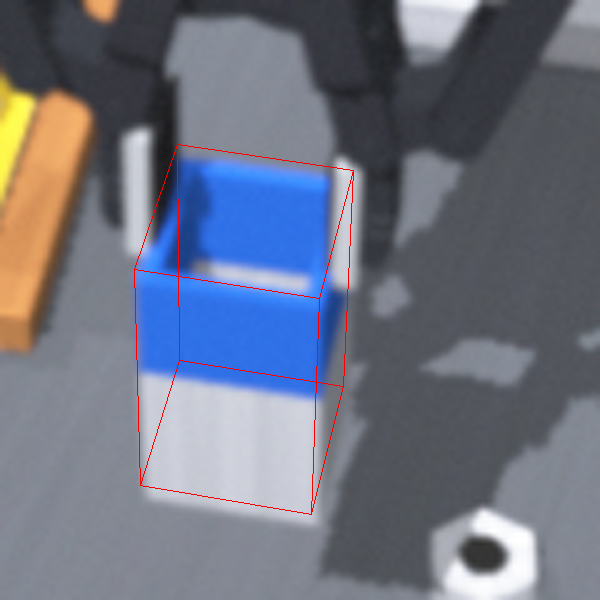

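Call:
arm_command(
  series=[
    [30,[5,12,0],0],
    [30,[18,39,0],-0.01],
    [30,[35,78,0],-0.02],
    [30,[56,124,0],-0.03],
    [30,[77,171,0],-0.04],
    [30,[98,217,0],-0.05],
    [30,[119,264,0],-0.05],
    [30,[139,307,0],-0.05],
  ],
)

```text
t: 13.9
eef_pos: [0.6153, 0.0333, 0.1985]
tool_rot: [0.0, 0.997, 0.083, -0.001]
contact_force: [1.0, 0.9, -2.7]
gripper_width: 0.425
```

```bash
python3 - <<'E'
from go import rel
import numpy as np
h=.118
p=np.array([.44,.325])+.139*np.array([np.cos(h),np.sin(h)])+.307*np.array([np.sin(h),-np.cos(h)])
print(p,rel([*p,.2,.168],[.66,-.04,.2,.168]))
E
```

```text
[0.61417539 0.03649882] [32.388  83.0842 -0.     -0.    ]
```

Call:
arm_command(
  series=[
    [30,[13,33,0],0],
    [30,[22,57,0],0],
    [30,[29,74,0],0],
    [30,[32,82,0],0],
    [30,[32.4,83,0],0],
    [30,[32.4,83,0],0],
  ],
)

```text
t: 14.65
eef_pos: [0.6607, -0.0383, 0.2001]
tool_rot: [-0.0, 0.996, 0.085, -0.0]
contact_force: [0.5, -0.7, -2.5]
gripper_width: 0.428
```

Call:
arm_command(
  series=[
    [30,[0,0,10],0],
    [30,[0,0,40],0],
    [30,[0,0,75],0],
    [30,[0,0,105],0],
    [30,[0,0,122],0],
    [30,[0,0,128],0],
    [30,[0,0,128],0],
  ],
)

```text
t: 15.52
eef_pos: [0.6613, -0.0395, 0.0725]
tool_rot: [-0.0, 0.996, 0.084, 0.0]
contact_force: [0.5, 0.5, -1.2]
gripper_width: 0.431
```

```bash
python3 go.py;python3 - <<'E'
from ov import *
cv2.imwrite('pics/s9.png',read_camera('side'))
ov('pics/s9.png','pics/s9o.png','side',(220,180),100,90,6,[(.660,-.04,.168,.04,.04,.030,.1)])
E
```

```text
t 15.525 meas [ 0.6613 -0.0395  0.0725  0.1682] tilt [0.0007 0.0001] grip 36.8 F [ 0.5  0.5 -1.2] q [ 0.27  0.64 -0.44  1.67  0.33  0.9  -0.13]
```

View pics/s9o.png

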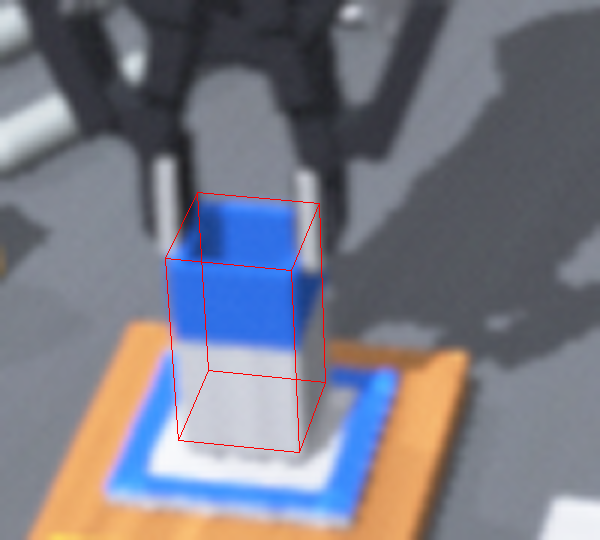

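Call:
arm_command(
  series=[
    [30,[0,0,2],0],
    [30,[0,0,4],0],
    [30,[0,0,5],0],
    [30,[0,0,5],0],
  ],
)

```text
t: 16.08
eef_pos: [0.6611, -0.0398, 0.0676]
tool_rot: [0.0, 0.996, 0.084, 0.0]
contact_force: [-2.4, -0.2, 2.1]
gripper_width: 0.426
```

Call:
arm_command(
  series=[
    [30,[0,0,1],0],
    [30,[0,0,1.5],0],
    [30,[0,0,1.5],0],
  ],
)

```text
t: 16.45
eef_pos: [0.6612, -0.0399, 0.0675]
tool_rot: [0.0, 0.996, 0.084, 0.0]
contact_force: [-5.4, 0.0, 13.3]
gripper_width: 0.428
```

Call:
arm_command(
  series=[
    [30,[0,0,-1],0],
    [60,[0,0,-1],0],
    [60,[0,0,-1],0],
    [85,[0,0,-1],0],
    [85,[0,0,-1],0],
    [85,[0,0,-1],0],
  ],
  squeeze=20,
)

```text
t: 17.2
eef_pos: [0.661, -0.0397, 0.0664]
tool_rot: [-0.0, 0.996, 0.084, 0.0]
contact_force: [-0.3, -0.0, -0.4]
gripper_width: 0.995
```

Call:
arm_command(
  series=[
    [85,[0,0,-30],0],
    [85,[0,0,-80],0],
    [85,[0,0,-134.5],0],
    [85,[0,0,-134.5],0],
  ],
)

```text
t: 17.7
eef_pos: [0.6642, -0.0392, 0.2066]
tool_rot: [0.0, 0.996, 0.084, 0.005]
contact_force: [-0.2, 0.3, -0.6]
gripper_width: 1.002
```

```bash
python3 go.py .66 -.04 .2 .168 .5638 -.335 .2 .168; python3 go.py .66 -.04 .2 .168 .45 -.24 .2 .168
```

```text
t 17.7 meas [ 0.6642 -0.0392  0.2066  0.1679] tilt [0.0097 0.    ] grip 85.6 F [-0.2  0.3 -0.6] q [ 0.31  0.51 -0.48  1.57  0.25  1.12 -0.07]
rel [-144.1728  274.7611   -0.       -0.    ]
t 17.7 meas [ 0.6642 -0.0392  0.2066  0.1679] tilt [0.0097 0.    ] grip 85.6 F [-0.2  0.3 -0.6] q [ 0.31  0.51 -0.48  1.57  0.25  1.12 -0.07]
rel [-240.4856  162.07     -0.       -0.    ]
```

Call:
arm_command(
  series=[
    [85,[-144,275,0],0],
    [85,[-144,275,0],0],
    [85,[-144,275,0],0],
    [85,[-144,275,0],0],
    [85,[-144,275,0],0],
    [85,[-144,275,0],0],
    [85,[-144,275,0],0],
  ],
)

```text
t: 18.58
eef_pos: [0.5647, -0.3343, 0.2002]
tool_rot: [-0.001, 0.996, 0.084, -0.0]
contact_force: [0.6, 1.0, -0.6]
gripper_width: 0.998
```

```bash
python3 go.py; python3 - <<'E'
from h import *
cv2.imwrite('pics/s10.png',read_camera('side'));cv2.imwrite('pics/t10.png',read_camera('top'))
crop('pics/t10.png','pics/t10c.png',[(280,165,65,60)],12)
crop('pics/s10.png','pics/s10c.png',[(225,190,75,80)],7)
crop('pics/s10.png','pics/s10d.png',[(200,265,75,80)],7)
E
```

```text
t 18.575 meas [ 0.5647 -0.3343  0.2002  0.1678] tilt [-0.0007  0.0013] grip 85.2 F [ 0.6  1.  -0.6] q [ 0.74  0.49 -0.42  1.59  0.22  1.1   0.43]
```

View pics/t10c.png

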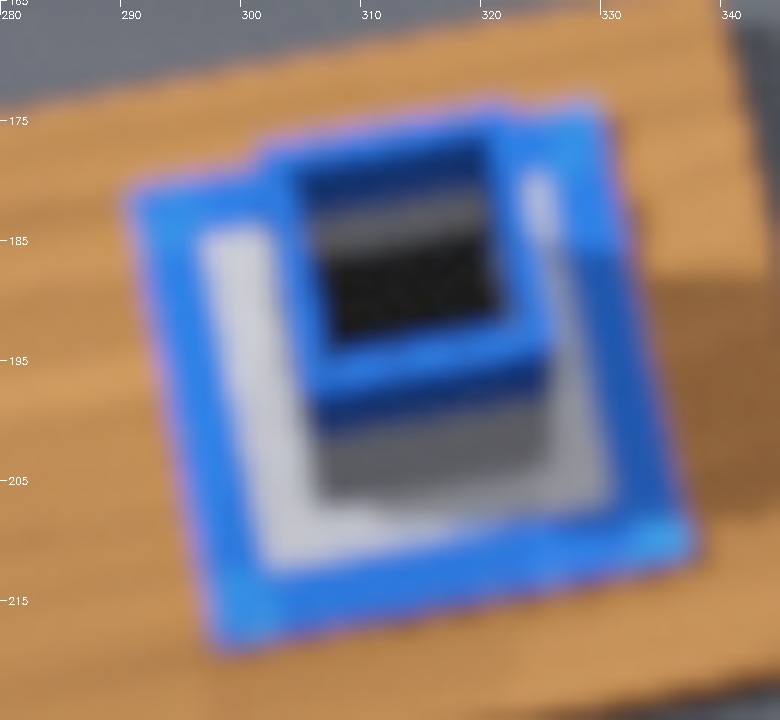

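View pics/s10c.png

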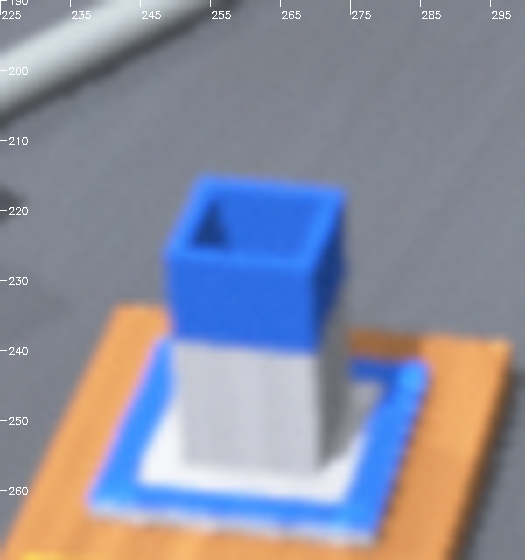

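View pics/s10d.png

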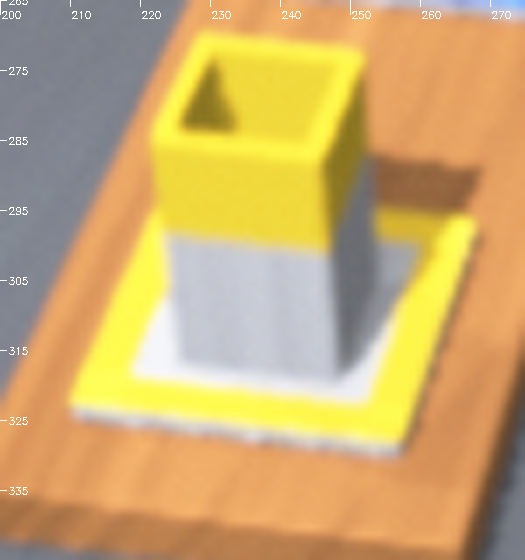

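```bash
cat > rep.py <<'E'
from meas import *
def rep(cam,c0,plate,base,o,sc,yaw=.168,z=.024):
    for n,p in(('plate',plate),('base',base)):
        P=unproj(cam,pts(p,o,sc),np.full(len(p),z))[:,:2]-c0
        c,s=np.cos(yaw),np.sin(yaw)
        print(cam,n,(P@np.array([[c,-s],[s,c]])*1e3).round(1).tolist())
E
python3 - <<'E'
from rep import *
b=[.660,-.04];y=[.632,.1278]
rep('top',b,[(125,188),(605,100),(698,560),(215,652)],[(318,502),(550,462)],(280,165),12)
rep('side',b,[(90,503),(375,535),(430,362)],[(182,465),(318,478)],(225,190),7)
rep('side',y,[(72,402),(400,440),(475,218)],[(180,360),(338,378)],(200,265),7)
E
```

```text
top plate [[41.0, 41.1], [40.8, -40.9], [-40.4, -40.2], [-40.5, 40.9]]
top base [[-18.7, 19.5], [-19.3, -19.5]]
side plate [[37.8, 43.1], [-42.2, 43.7], [-40.9, -39.5]]
side base [[17.3, 21.7], [-21.3, 21.1]]
side plate [[37.7, 42.5], [-42.1, 41.3], [-41.8, -39.1]]
side base [[16.5, 23.9], [-22.5, 23.4]]
```

```bash
python3 go.py .5638 -.335 .2 .168 .6302 .1301 .15 .168; python3 go.py  .6302 .1301 .15 .168 .632 .1278 .15 .168
```

```text
t 18.675 meas [ 0.5657 -0.3327  0.2007  0.1709] tilt [-0.      0.0012] grip 85.0 F [-0.6 -0.4  0.4] q [ 0.74  0.49 -0.42  1.59  0.22  1.1   0.43]
rel [ 143.2349 -447.4491   50.       -0.    ]
t 18.675 meas [ 0.5657 -0.3327  0.2007  0.1709] tilt [-0.      0.0012] grip 85.0 F [-0.6 -0.4  0.4] q [ 0.74  0.49 -0.42  1.59  0.22  1.1   0.43]
rel [ 1.3901  2.5686 -0.     -0.    ]
```

Call:
arm_command(
  series=[
    [85,[143,-447.5,0],0],
    [85,[143,-447.5,0],0],
    [85,[143,-447.5,0],0],
    [85,[143,-447.5,0],0],
    [85,[143,-447.5,0],0],
    [85,[143,-447.5,0],0],
    [85,[143,-447.5,0],0],
    [85,[143,-447.5,0],0],
  ],
)

```text
t: 19.68
eef_pos: [0.6299, 0.1374, 0.2014]
tool_rot: [-0.001, 0.996, 0.088, 0.0]
contact_force: [0.4, -0.1, 0.8]
gripper_width: 0.995
```

Call:
arm_command(
  series=[
    [85,[0,0,40],0],
    [85,[0,0,90],0],
    [85,[0,0,120],0],
    [85,[0,0,133],0],
    [85,[0,0,133],0],
    [85,[0,0,133],0],
  ],
)

```text
t: 20.42
eef_pos: [0.6322, 0.131, 0.0697]
tool_rot: [-0.0, 0.996, 0.084, 0.001]
contact_force: [0.8, 0.4, 0.3]
gripper_width: 0.992
```

Call:
arm_command(
  series=[
    [30,[0,0,0],0],
    [30,[0,0,0],0],
    [30,[0,0,0],0],
    [30,[0,0,0],0],
    [30,[0,0,0],0],
    [30,[0,0,0],0],
  ],
  squeeze=60,
)

```text
t: 21.18
eef_pos: [0.6314, 0.1302, 0.069]
tool_rot: [0.0, 0.996, 0.084, 0.0]
contact_force: [-1.4, -0.8, 5.2]
gripper_width: 0.442
```

Call:
arm_command(
  series=[
    [30,[0,0,-2],0],
    [30,[0,0,-3],0],
    [30,[0.7,1.3,-3],0],
    [30,[1.4,2.6,-3],0],
    [30,[1.4,2.6,-3],0],
    [30,[1.4,2.6,-1],0],
    [30,[1.4,2.6,0.5],0],
    [30,[1.4,2.6,0.5],0],
  ],
)

```text
t: 22.18
eef_pos: [0.6331, 0.1279, 0.069]
tool_rot: [0.0, 0.996, 0.084, 0.0]
contact_force: [-4.2, -1.8, 9.0]
gripper_width: 0.443
```

Call:
arm_command(
  series=[
    [30,[0,0,-1],0],
    [60,[0,0,-1],0],
    [60,[0,0,-1],0],
    [85,[0,0,-1],0],
    [85,[0,0,-1],0],
    [85,[0,0,-1],0],
  ],
  squeeze=20,
)

```text
t: 22.92
eef_pos: [0.633, 0.1278, 0.0685]
tool_rot: [0.0, 0.996, 0.084, 0.0]
contact_force: [0.4, 0.0, -1.2]
gripper_width: 0.996
```

Call:
arm_command(
  series=[
    [85,[0,0,-30],0],
    [85,[0,0,-80],0],
    [85,[0,0,-132.5],0],
    [85,[0,0,-132.5],0],
  ],
)

```text
t: 23.42
eef_pos: [0.6357, 0.1292, 0.2062]
tool_rot: [-0.001, 0.996, 0.084, 0.004]
contact_force: [0.5, -0.6, -0.8]
gripper_width: 0.997
```

```bash
python3 go.py .632 .1278 .2 .168 .5638 -.336 .2 .168
```

```text
t 23.425 meas [0.6357 0.1292 0.2062 0.1679] tilt [0.0088 0.0022] grip 85.2 F [ 0.5 -0.6 -0.8] q [ 0.09  0.49 -0.54  1.61  0.27  1.11 -0.35]
rel [-144.7922  445.8665   -0.       -0.    ]
```

Call:
arm_command(
  series=[
    [85,[-145,446,0],0],
    [85,[-145,446,0],0],
    [85,[-145,446,0],0],
    [85,[-145,446,0],0],
    [85,[-145,446,0],0],
    [85,[-145,446,0],0],
    [85,[-145,446,0],0],
    [85,[-145,446,0],0],
  ],
)

```text
t: 24.42
eef_pos: [0.5622, -0.341, 0.1997]
tool_rot: [0.0, 0.997, 0.081, -0.001]
contact_force: [-0.5, 0.7, 0.7]
gripper_width: 0.995
```

Call:
arm_command(
  series=[
    [85,[0,0,0],0],
    [85,[0,0,0],0],
  ],
)

```text
t: 24.68
eef_pos: [0.5646, -0.3347, 0.2003]
tool_rot: [-0.001, 0.996, 0.084, -0.0]
contact_force: [-0.0, -0.2, 0.5]
gripper_width: 0.99
```

```bash
python3 go.py; python3 - <<'E'
from h import *
cv2.imwrite('pics/s11.png',read_camera('side'));cv2.imwrite('pics/t11.png',read_camera('top'))
crop('pics/t11.png','pics/t11c.png',[(200,182,60,58)],12)
crop('pics/s11.png','pics/s11d.png',[(200,265,75,80)],7)
crop('pics/s11.png','pics/s11j.png',[(320,100,120,120)],5)
E
```

```text
t 24.675 meas [ 0.5646 -0.3347  0.2003  0.1691] tilt [-0.0006  0.0014] grip 84.6 F [-0.  -0.2  0.5] q [ 0.74  0.49 -0.43  1.59  0.22  1.11  0.43]
```

View pics/t11c.png

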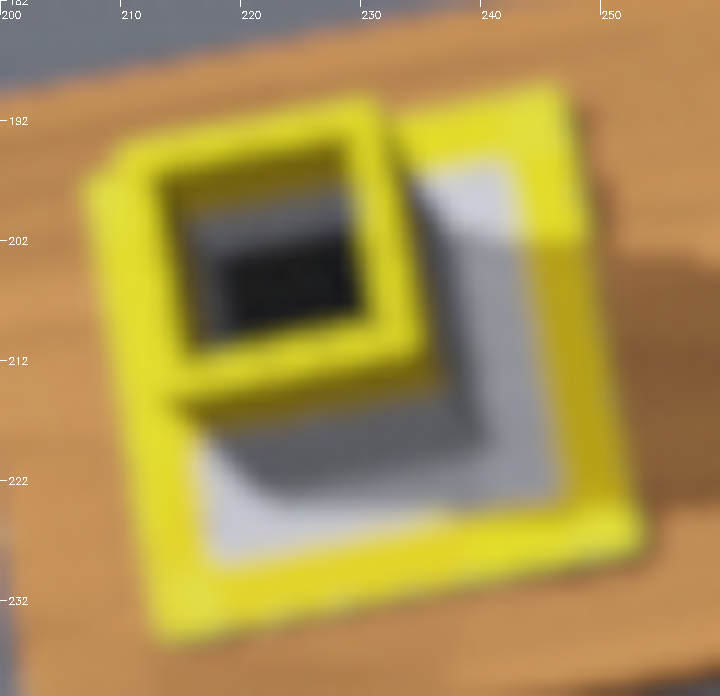

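View pics/s11d.png

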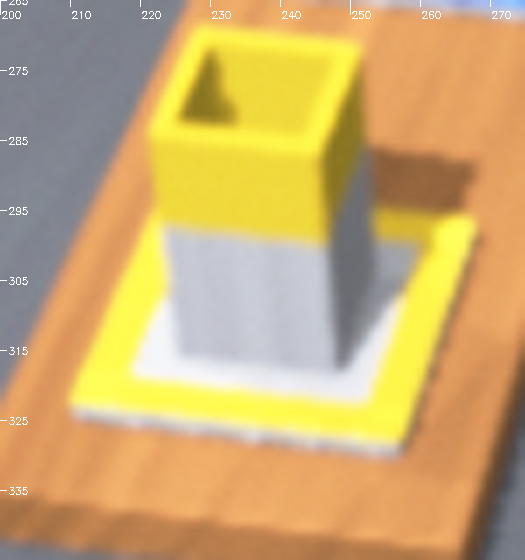

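View pics/s11j.png

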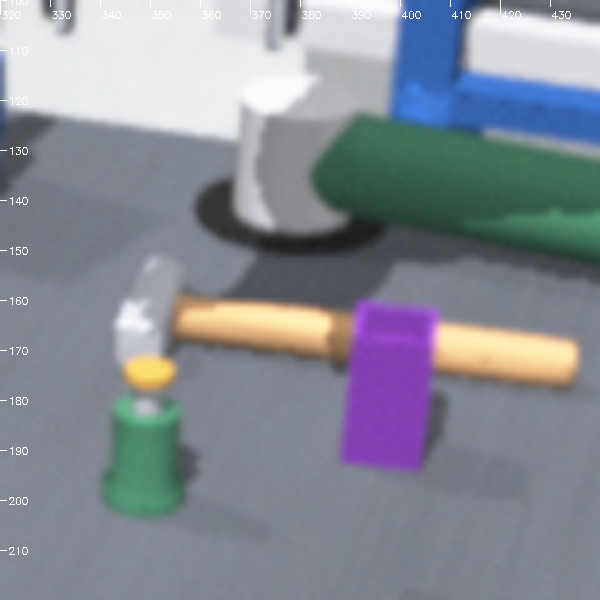

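```bash
python3 - <<'E'
from rep import *
y=[.632,.1278]
rep('top',y,[(90,163),(560,86),(642,550),(157,638)],[(272,505),(490,455)],(200,182),12)
rep('side',y,[(72,402),(400,440),(475,218)],[(180,353),(335,371)],(200,265),7)
# jack check
print(unproj('side',pts([(150,372)],(320,100),5),[.069]), proj('top',[.5638,-.336,.07]))
E
```

```text
top plate [[42.0, 39.8], [39.9, -39.7], [-41.1, -40.2], [-40.3, 40.5]]
top base [[-21.9, 18.5], [-20.4, -18.2]]
side plate [[37.7, 42.5], [-42.1, 41.3], [-41.8, -39.1]]
side base [[17.2, 21.6], [-21.2, 21.1]]
[[ 0.56121879 -0.33272357  0.069     ]] [[473.07193332 234.72572032]]
```

Call:
arm_command(
  series=[
    [85,[0,0,40],0],
    [85,[0,0,90],0],
    [85,[0,0,135],0],
    [85,[0,0,158],0],
    [85,[0,0,166],0],
    [85,[0,0,166],0],
  ],
)

```text
t: 25.52
eef_pos: [0.5651, -0.3353, 0.0353]
tool_rot: [-0.0, 0.996, 0.084, 0.0]
contact_force: [-0.1, -0.0, 0.7]
gripper_width: 0.992
```

Call:
arm_command(
  series=[
    [20,[0,0,0],0],
    [20,[0,0,0],0],
    [20,[0,0,0],0],
    [20,[0,0,0],0],
    [20,[0,0,0],0],
    [20,[0,0,0],0],
    [20,[0,0,0],0],
  ],
  squeeze=80,
)

```text
t: 26.4
eef_pos: [0.565, -0.3364, 0.0357]
tool_rot: [0.0, 0.996, 0.084, 0.0]
contact_force: [-0.6, 1.0, 5.1]
gripper_width: 0.244
```

Call:
arm_command(
  series=[
    [20,[0,0,-10],0],
    [20,[0,0,-40],0],
    [20,[0,0,-80],0],
    [20,[0,0,-120],0],
    [20,[0,0,-155],0],
    [20,[0,0,-166],0],
    [20,[0,0,-166],0],
  ],
)

```text
t: 27.28
eef_pos: [0.5644, -0.3361, 0.2008]
tool_rot: [0.0, 0.996, 0.084, -0.0]
contact_force: [-0.2, 1.1, -2.2]
gripper_width: 0.246
```

```bash
python3 go.py .5638 -.336 .2 .168 .646 .0439 .2 .168;python3 - <<'E'
from h import *
cv2.imwrite('pics/s12.png',read_camera('side'));cv2.imwrite('pics/t12.png',read_camera('top'))
crop('pics/s12.png','pics/s12c.png',[(300,70,110,110)],5)
E
```

```text
t 27.275 meas [ 0.5644 -0.3361  0.2008  0.1679] tilt [ 0.     -0.0002] grip 21.0 F [-0.2  1.1 -2.2] q [ 0.75  0.49 -0.43  1.59  0.22  1.11  0.43]
rel [ 144.5661 -360.8067   -0.       -0.    ]
```

View pics/s12c.png

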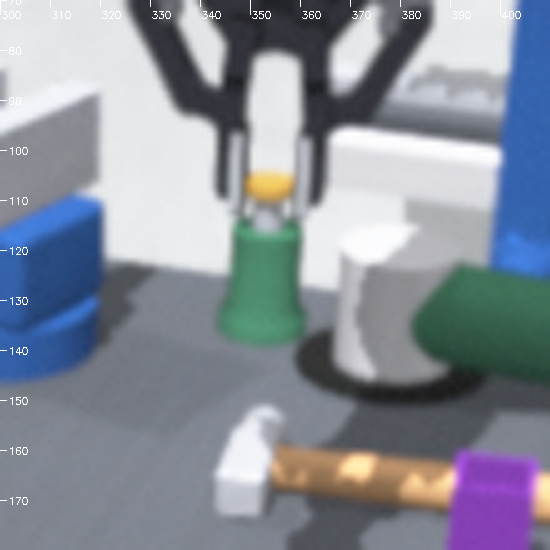

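```bash
python3 - <<'E'
from h import *
for n,(x,y,h,z0,w) in {'s8':(.4408,.3248,.118,.1997,.022),'s12':(.5644,-.3361,.168,.2008,.018),'s1':(.4503,-.3403,-.078,.1997,.045)}.items():
  for s in(1,-1):
    print(n,s,[(d,proj('side',[x+s*w*np.cos(h),y+s*w*np.sin(h),z0+d]).round(0)[0].tolist()) for d in(-.017,-.01,0,.01,.02)])
crop('pics/s1.png','pics/s1c.png',[(360,40,100,90)],6)
crop('pics/s8.png','pics/s8c.png',[(260,270,100,80)],7)
E
```

```text
s8 1 [(-0.017, [289.0, 349.0]), (-0.01, [289.0, 344.0]), (0, [289.0, 338.0]), (0.01, [289.0, 332.0]), (0.02, [289.0, 325.0])]
s8 -1 [(-0.017, [327.0, 355.0]), (-0.01, [327.0, 351.0]), (0, [327.0, 344.0]), (0.01, [328.0, 338.0]), (0.02, [328.0, 332.0])]
s12 1 [(-0.017, [343.0, 127.0]), (-0.01, [343.0, 124.0]), (0, [344.0, 119.0]), (0.01, [344.0, 115.0]), (0.02, [344.0, 111.0])]
s12 -1 [(-0.017, [359.0, 128.0]), (-0.01, [360.0, 125.0]), (0, [360.0, 121.0]), (0.01, [360.0, 116.0]), (0.02, [360.0, 112.0])]
s1 1 [(-0.017, [382.0, 131.0]), (-0.01, [383.0, 128.0]), (0, [383.0, 124.0]), (0.01, [383.0, 119.0]), (0.02, [384.0, 115.0])]
s1 -1 [(-0.017, [422.0, 138.0]), (-0.01, [423.0, 135.0]), (0, [423.0, 131.0]), (0.01, [424.0, 127.0]), (0.02, [424.0, 122.0])]
```

View pics/s1c.png

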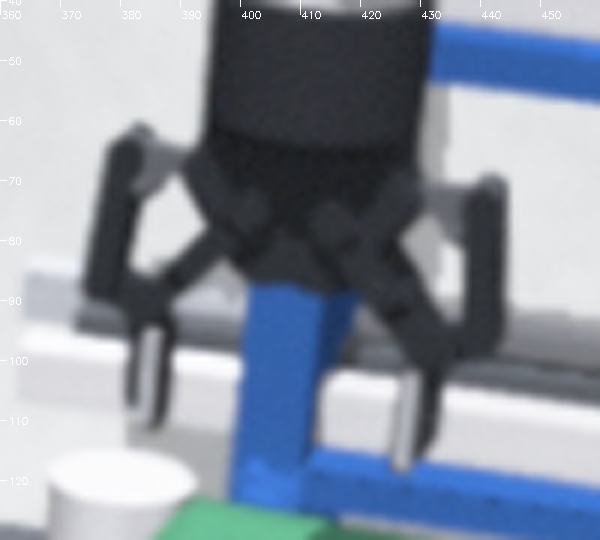

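View pics/s8c.png

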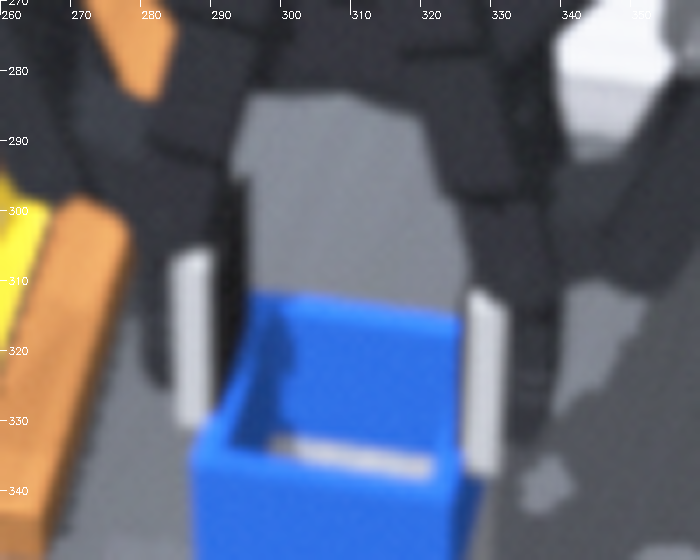

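The side view shows the fingertips about 10 mm behind the TCP rather than 17 mm ahead, so the jack is held by its brass cap at (353,106). It hangs straight, so I'll place it gently and allow for this tip offset on the bar and magnet.

Call:
arm_command(
  series=[
    [20,[4,-11,0],0],
    [20,[14,-36,0],0],
    [20,[29,-72,0],0],
    [20,[46,-115,0],0],
    [20,[64,-159,0],0],
    [20,[81,-202,0],0],
    [20,[97,-242,0],0],
    [20,[111,-278,0],0],
  ],
)

```text
t: 28.38
eef_pos: [0.627, -0.0405, 0.2]
tool_rot: [-0.0, 0.996, 0.085, -0.001]
contact_force: [0.4, -0.1, -1.8]
gripper_width: 0.249
```

Call:
arm_command(
  series=[
    [20,[12,-29,0],0],
    [20,[22,-54,0],0],
    [20,[29,-72,0],0],
    [20,[33,-81,0],0],
    [20,[33.6,-82.8,0],0],
    [20,[33.6,-82.8,0],0],
  ],
)

```text
t: 29.12
eef_pos: [0.6467, 0.0425, 0.2009]
tool_rot: [0.0, 0.997, 0.083, -0.0]
contact_force: [0.8, -1.2, -2.0]
gripper_width: 0.248
```

Call:
arm_command(
  series=[
    [20,[0,0,10],0],
    [20,[0,0,35],0],
    [20,[0,0,70],0],
    [20,[0,0,105],0],
    [20,[0,0,130],0],
    [20,[0,0,141],0],
    [20,[0,0,141],0],
  ],
)

```text
t: 30.0
eef_pos: [0.6464, 0.0433, 0.0594]
tool_rot: [0.0, 0.996, 0.084, -0.001]
contact_force: [0.3, -0.4, -1.0]
gripper_width: 0.246
```

```bash
python3 go.py;python3 - <<'E'
from h import *
cv2.imwrite('pics/s13.png',read_camera('side'))
crop('pics/s13.png','pics/s13c.png',[(190,190,120,140)],5)
E
```

```text
t 30.0 meas [0.6464 0.0433 0.0594 0.1675] tilt [-0.0013 -0.0002] grip 21.0 F [ 0.3 -0.4 -1. ] q [ 0.17  0.65 -0.46  1.72  0.36  0.87 -0.29]
```

View pics/s13c.png

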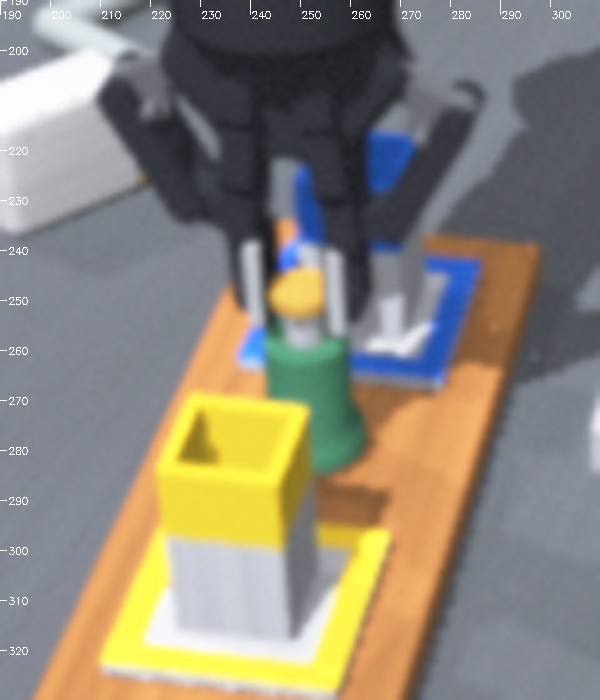

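Call:
arm_command(
  series=[
    [20,[0,0,2],0],
    [20,[0,0,4],0],
    [20,[0,0,5.5],0],
    [20,[0,0,5.5],0],
  ],
)

```text
t: 30.55
eef_pos: [0.6467, 0.0437, 0.0545]
tool_rot: [0.0, 0.996, 0.084, -0.0]
contact_force: [-0.3, 0.1, -2.2]
gripper_width: 0.246
```

Call:
arm_command(
  series=[
    [20,[0,0,1],0],
    [20,[0,0,1],0],
    [20,[0,0,1],0],
  ],
)

```text
t: 30.92
eef_pos: [0.647, 0.0438, 0.0538]
tool_rot: [0.0, 0.996, 0.084, 0.0]
contact_force: [0.3, -0.3, 0.9]
gripper_width: 0.248
```

Call:
arm_command(
  series=[
    [20,[0,0,0.7],0],
    [20,[0,0,0.7],0],
    [50,[0,0,0.2],0],
    [50,[0,0,0.2],0],
    [85,[0,0,0.2],0],
    [85,[0,0,0.2],0],
    [85,[0,0,0.2],0],
  ],
  squeeze=20,
)

```text
t: 31.8
eef_pos: [0.6468, 0.0437, 0.0533]
tool_rot: [-0.0, 0.996, 0.084, -0.0]
contact_force: [1.1, 0.2, -0.3]
gripper_width: 0.996
```

Call:
arm_command(
  series=[
    [85,[0,0,-30],0],
    [85,[0,0,-80],0],
    [85,[0,0,-140],0],
    [85,[0,0,-147.5],0],
    [85,[0,0,-147.5],0],
  ],
)

```text
t: 32.42
eef_pos: [0.6469, 0.0437, 0.2012]
tool_rot: [0.0, 0.996, 0.084, 0.001]
contact_force: [0.2, 0.8, -1.2]
gripper_width: 0.996
```

```bash
python3 go.py .646 .0439 .2 .168 .4307 -.038 .2 -1.447
```

```text
t 32.425 meas [0.6469 0.0437 0.2012 0.1678] tilt [ 0.001  -0.0002] grip 85.0 F [ 0.2  0.8 -1.2] q [ 0.21  0.49 -0.52  1.61  0.27  1.11 -0.21]
rel [-225.9634   44.7464   -0.        1.615 ]
```

Call:
arm_command(
  series=[
    [85,[-226,44.7,0],1.615],
    [85,[-226,44.7,0],1.615],
    [85,[-226,44.7,0],1.615],
    [85,[-226,44.7,0],1.615],
    [85,[-226,44.7,0],1.615],
    [85,[-226,44.7,0],1.615],
    [85,[-226,44.7,0],1.615],
    [85,[-226,44.7,0],1.615],
  ],
)

```text
t: 33.42
eef_pos: [0.43, -0.0384, 0.199]
tool_rot: [0.001, 0.784, -0.62, -0.001]
contact_force: [-0.1, -0.2, -0.2]
gripper_width: 0.997
```

```bash
python3 go.py .4307 -.038 .2 -1.447;python3 - <<'E'
from h import *
cv2.imwrite('pics/s14.png',read_camera('side'));cv2.imwrite('pics/t14.png',read_camera('top'))
crop('pics/t14.png','pics/t14c.png',[(190,150,165,110)],4)
crop('pics/s14.png','pics/s14c.png',[(210,190,120,120)],5)
E
```

```text
t 33.425 meas [ 0.43   -0.0384  0.199  -1.3385] tilt [-0.0036  0.0001] grip 85.1 F [-0.1 -0.2 -0.2] q [ 0.29  0.11 -0.37  2.1   0.05  0.94 -1.44]
rel [-0.185  -0.7596 -0.9692  0.1085]
```

View pics/s14.png

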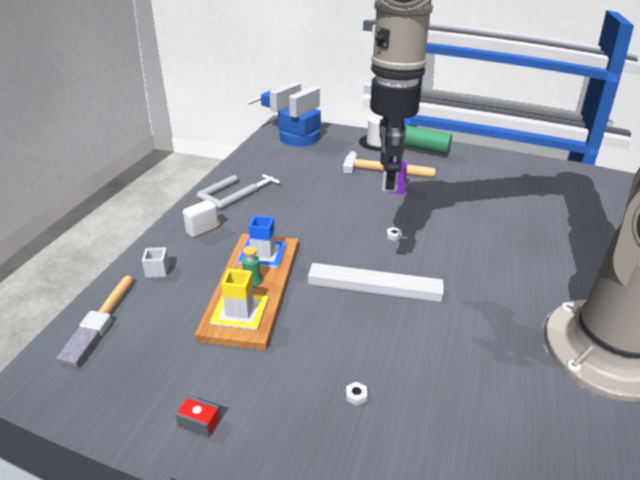

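View pics/t14c.png

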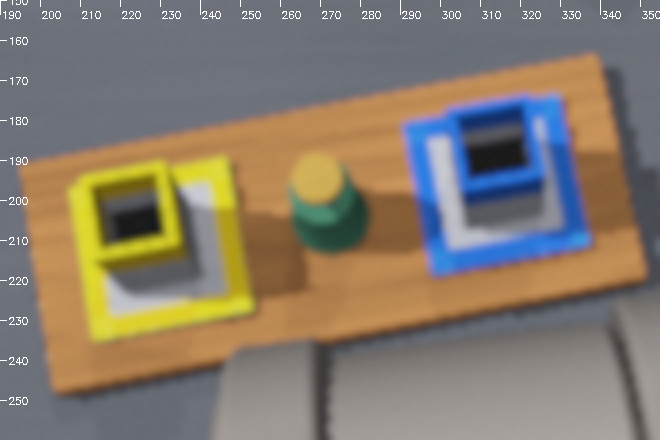

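```bash
python3 - <<'E'
from meas import *
print(unproj('top',pts([(318,178)],(190,150),4),[.088]))
E
```

```text
[[0.64586073 0.04250335 0.088     ]]
```

Call:
arm_command(
  series=[
    [85,[0,0,40],0],
    [85,[0,0,90],0],
    [85,[0,0,140],0],
    [85,[0,0,165],0],
    [85,[0,0,165],0],
  ],
)

```text
t: 34.15
eef_pos: [0.4289, -0.038, 0.0336]
tool_rot: [0.002, 0.787, -0.616, -0.003]
contact_force: [0.5, 0.5, -0.4]
gripper_width: 0.999
```

```bash
python3 go.py .4307 -.038 .2 -1.447;python3 - <<'E'
from h import *
cv2.imwrite('pics/s15.png',read_camera('side'))
crop('pics/s15.png','pics/s15c.png',[(300,200,150,110)],5)
E
```

```text
t 34.15 meas [ 0.4289 -0.038   0.0336 -1.3283] tilt [-0.0061  0.0005] grip 85.3 F [ 0.5  0.5 -0.4] q [ 0.21  0.39 -0.32  2.24  0.23  0.55 -1.6 ]
rel [ 4.76500e-01 -1.74410e+00 -1.66391e+02  1.18700e-01]
```

View pics/s15c.png

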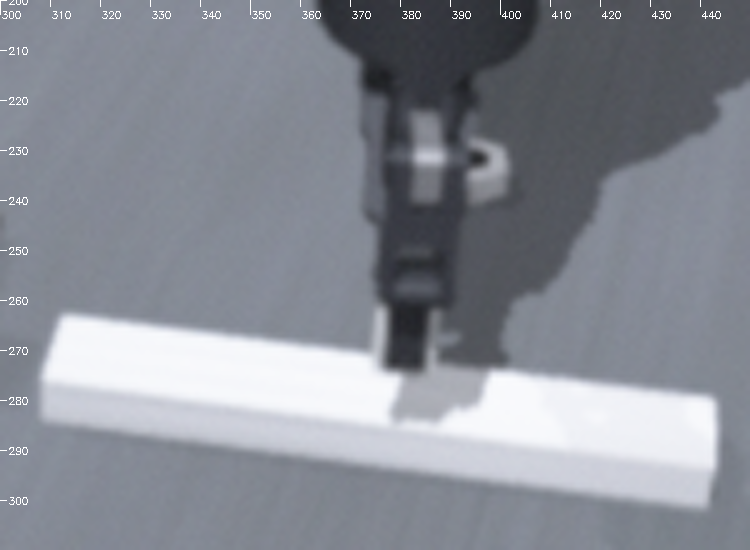

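Call:
arm_command(
  series=[
    [55,[0,0,0],0.119],
    [55,[0,0,0],0.119],
    [55,[0,0,0],0.119],
    [55,[0,0,0],0.119],
  ],
)

```text
t: 34.7
eef_pos: [0.4317, -0.0382, 0.0362]
tool_rot: [-0.0, 0.749, -0.663, 0.0]
contact_force: [-0.8, 0.5, -0.8]
gripper_width: 0.649
```

```bash
python3 go.py .4307 -.038 .2 -1.447;python3 - <<'E'
from h import *
cv2.imwrite('pics/s16.png',read_camera('side'))
crop('pics/s16.png','pics/s16c.png',[(300,200,150,110)],5)
h=-1.447
for s in(1,-1):print(s,[(d,proj('side',[.4297+s*.0275*np.cos(h),-.038+s*.0275*np.sin(h),.0336+d]).round(0)[0].tolist()) for d in(-.017,0,.01,.02,.03)])
E
```

```text
t 34.7 meas [ 0.4317 -0.0382  0.0362 -1.4495] tilt [ 0.0008 -0.0001] grip 55.4 F [-0.8  0.5 -0.8] q [ 0.19  0.38 -0.29  2.24  0.21  0.54 -1.71]
rel [-2.753000e-01  9.976000e-01 -1.637727e+02 -2.500000e-03]
1 [(-0.017, [377.0, 269.0]), (0, [377.0, 262.0]), (0.01, [378.0, 258.0]), (0.02, [378.0, 254.0]), (0.03, [379.0, 250.0])]
-1 [(-0.017, [374.0, 287.0]), (0, [374.0, 280.0]), (0.01, [375.0, 276.0]), (0.02, [375.0, 272.0]), (0.03, [376.0, 267.0])]
```

View pics/s16c.png

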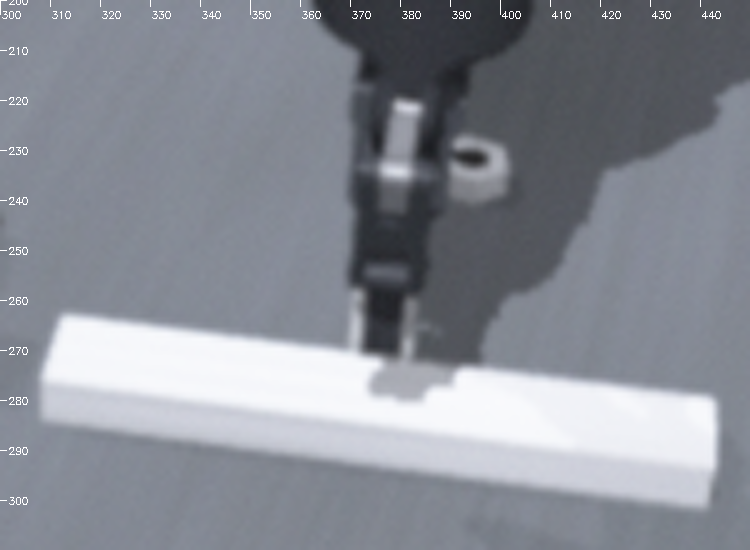

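Call:
arm_command(
  series=[
    [55,[0,0,10],0],
    [55,[0,0,20],0],
    [55,[0,0,30],0],
    [55,[0,0,35],0],
    [55,[0,0,35],0],
  ],
)

```text
t: 35.38
eef_pos: [0.431, -0.038, 0.0002]
tool_rot: [0.0, 0.748, -0.663, -0.0]
contact_force: [-0.1, 0.8, -0.3]
gripper_width: 0.643
```

Call:
arm_command(
  series=[
    [55,[0,0,2],0],
    [55,[0,0,4],0],
    [55,[0,0,4],0],
  ],
)

```text
t: 35.75
eef_pos: [0.4315, -0.0381, -0.0032]
tool_rot: [-0.0, 0.748, -0.664, 0.0]
contact_force: [0.4, 0.7, 1.0]
gripper_width: 0.643
```

```bash
python3 go.py .4307 -.038 .2 -1.447;python3 - <<'E'
from h import *
cv2.imwrite('pics/s17.png',read_camera('side'))
crop('pics/s17.png','pics/s17c.png',[(300,200,150,110)],5)
E
```

```text
t 35.75 meas [ 0.4315 -0.0381 -0.0032 -1.4511] tilt [ 0.0001 -0.    ] grip 54.9 F [0.4 0.7 1. ] q [ 0.15  0.46 -0.25  2.26  0.26  0.45 -1.75]
rel [-2.239000e-01  7.518000e-01 -2.031806e+02 -4.100000e-03]
```

View pics/s17c.png

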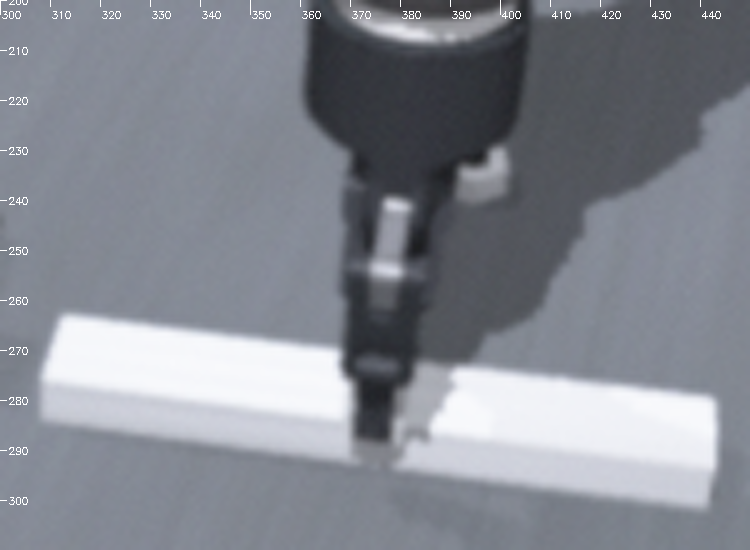

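Call:
arm_command(
  series=[
    [45,[0,0,0],0],
    [45,[0,0,0],0],
    [30,[0,0,0],0],
    [30,[0,0,0],0],
    [30,[0,0,0],0],
    [30,[0,0,0],0],
  ],
  squeeze=90,
)

```text
t: 36.55
eef_pos: [0.4316, -0.0378, -0.0024]
tool_rot: [-0.0, 0.748, -0.663, 0.0]
contact_force: [-3.7, 1.8, 13.6]
gripper_width: 0.417
```

Call:
arm_command(
  series=[
    [30,[0,0,-5],0],
    [30,[0,0,-20],0],
    [30,[0,0,-50],0],
    [30,[0,0,-90],0],
    [30,[0,0,-130],0],
    [30,[0,0,-170],0],
    [30,[0,0,-204],0],
    [30,[0,0,-204],0],
  ],
)

```text
t: 37.55
eef_pos: [0.4328, -0.0381, 0.2033]
tool_rot: [-0.002, 0.748, -0.664, 0.002]
contact_force: [0.2, -0.1, -5.5]
gripper_width: 0.412
```

```bash
python3 go.py .4307 -.038 .2 -1.447 .646 .0439 .25 .168;python3 - <<'E'
from h import *
cv2.imwrite('pics/s18.png',read_camera('side'))
cv2.imwrite('pics/t18.png',read_camera('top'))
E
```

```text
t 37.55 meas [ 0.4328 -0.0381  0.2033 -1.4513] tilt [ 0.0054 -0.0006] grip 35.2 F [ 0.2 -0.1 -5.5] q [ 0.28  0.11 -0.35  2.1   0.05  0.94 -1.55]
rel [ -54.6879 -223.7654  -50.       -1.615 ]
```

View pics/s18.png

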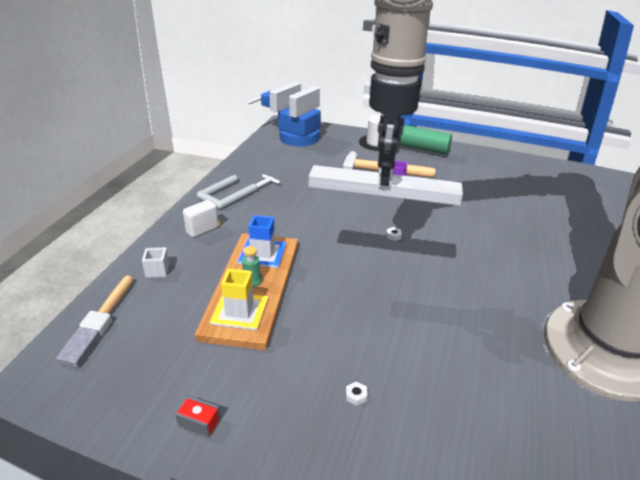

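View pics/t18.png

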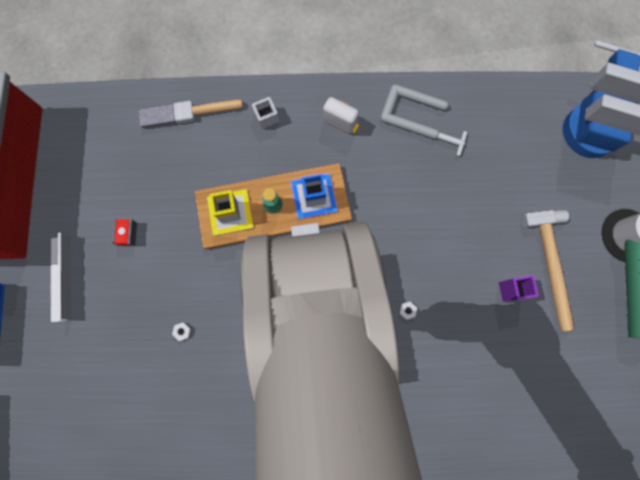

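```bash
python3 - <<'E'
from ov import *
ov('pics/s18.png','pics/s18o.png','side',(300,140),175,80,4,[(.4307,-.038,.1238,.25,.04,.2035,.2235)])
E
```

```text
(no output)
```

View pics/s18o.png

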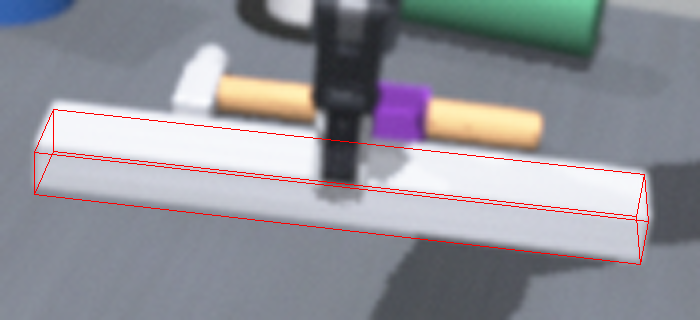

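Call:
arm_command(
  series=[
    [30,[-1,-4,-10],-0.03],
    [30,[-3,-13,-25],-0.1],
    [30,[-7,-27,-40],-0.2],
    [30,[-11,-45,-50],-0.32],
    [30,[-15,-60,-50],-0.44],
    [30,[-19,-78,-50],-0.56],
    [30,[-23,-94,-50],-0.68],
    [30,[-27,-112,-50],-0.8],
  ],
)

```text
t: 38.65
eef_pos: [0.5395, 0.0024, 0.2497]
tool_rot: [0.0, 0.948, -0.317, -0.001]
contact_force: [0.8, -0.4, -4.8]
gripper_width: 0.415
```

```bash
python3 - <<'E'
from go import rel
import numpy as np
h=-1.447
p=np.array([.4307,-.038])-.027*np.array([np.cos(h),np.sin(h)])-.112*np.array([np.sin(h),-np.cos(h)])
print(p,rel([*p,.25,h+.8],[.646,.0439,.25,.167]))
E
python3 go.py
```

```text
[0.5385089  0.00262317] [ 60.8852 -97.7298  -0.      -0.814 ]
t 38.65 meas [ 0.5395  0.0024  0.2497 -0.6456] tilt [-0.0026  0.0003] grip 35.5 F [ 0.8 -0.4 -4.8] q [ 0.25  0.25 -0.44  1.81  0.12  1.11 -0.88]
```

Call:
arm_command(
  series=[
    [30,[9,-14,0],-0.12],
    [30,[18,-29,0],-0.24],
    [30,[27,-43,0],-0.36],
    [30,[36,-58,0],-0.48],
    [30,[45,-72,0],-0.6],
    [30,[53,-85,0],-0.7],
    [30,[58,-94,0],-0.78],
    [30,[60.9,-97.7,0],-0.814],
  ],
)

```text
t: 39.65
eef_pos: [0.647, 0.0432, 0.2493]
tool_rot: [-0.0, 0.997, 0.082, -0.001]
contact_force: [-0.5, -0.3, -5.0]
gripper_width: 0.416
```

Call:
arm_command(
  series=[
    [30,[0,0,0],0],
    [30,[0,0,20],0],
    [30,[0,0,50],0],
    [30,[0,0,80],0],
    [30,[0,0,105],0],
    [30,[0,0,120],0],
    [30,[0,0,125],0],
    [30,[0,0,125],0],
  ],
)

```text
t: 40.65
eef_pos: [0.6473, 0.0429, 0.126]
tool_rot: [-0.0, 0.997, 0.081, 0.0]
contact_force: [0.3, 0.5, -4.3]
gripper_width: 0.419
```

```bash
python3 go.py;python3 - <<'E'
from ov import *
cv2.imwrite('pics/s19.png',read_camera('side'))
y=.167
ov('pics/s19.png','pics/s19o.png','side',(170,170),150,150,5,[(.646,.0439,y,.04,.25,.1285,.1485)])
E
```

```text
t 40.65 meas [0.6473 0.0429 0.126  0.1628] tilt [0.0004 0.    ] grip 35.8 F [ 0.3  0.5 -4.3] q [ 0.22  0.58 -0.53  1.67  0.34  0.99 -0.27]
```

View pics/s19o.png

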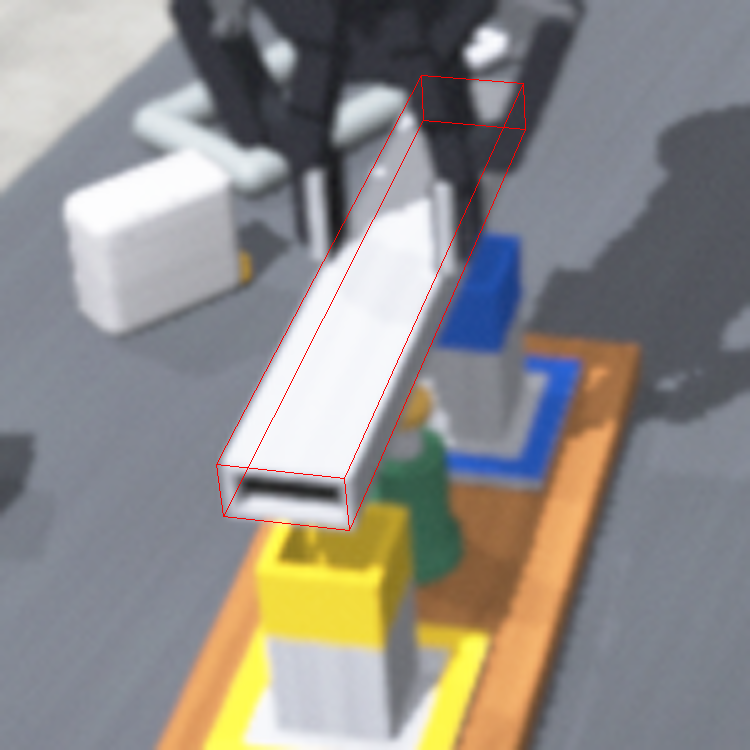

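Call:
arm_command(
  series=[
    [30,[0,0,10],0],
    [30,[0,0,20],0],
    [30,[0,0,27],0],
    [30,[0,0,30],0],
    [30,[0,0,30],0],
  ],
)

```text
t: 41.32
eef_pos: [0.647, 0.0429, 0.0955]
tool_rot: [-0.0, 0.997, 0.081, -0.0]
contact_force: [0.8, 0.7, -4.2]
gripper_width: 0.411
```

```bash
python3 go.py;python3 - <<'E'
from ov import *
cv2.imwrite('pics/s20.png',read_camera('side'))
y=.167
ov('pics/s20.png','pics/s20o.png','side',(190,190),120,150,5,[(.646,.0439,y,.04,.25,.0985,.1185)])
E
```

```text
t 41.325 meas [0.647  0.0429 0.0955 0.163 ] tilt [-0.0004  0.    ] grip 35.1 F [ 0.8  0.7 -4.2] q [ 0.21  0.61 -0.52  1.69  0.36  0.93 -0.29]
```

View pics/s20o.png

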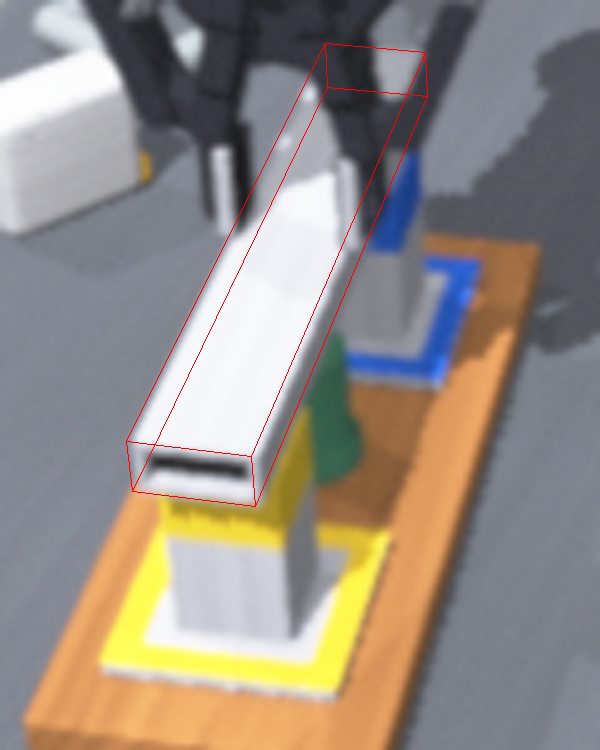

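Call:
arm_command(
  series=[
    [30,[0,0,1],0],
    [30,[0,0,2],0],
    [30,[0,0,2.5],0],
    [30,[0,0,2.5],0],
  ],
)

```text
t: 41.88
eef_pos: [0.6471, 0.0429, 0.0933]
tool_rot: [0.0, 0.997, 0.081, 0.0]
contact_force: [0.2, -0.3, -5.6]
gripper_width: 0.417
```

Call:
arm_command(
  series=[
    [30,[0,0,1],0],
    [30,[0,0,1.5],0],
    [30,[0,0,1.5],0],
  ],
)

```text
t: 42.25
eef_pos: [0.6471, 0.0429, 0.0919]
tool_rot: [0.0, 0.997, 0.081, 0.0]
contact_force: [-0.1, -0.3, -4.1]
gripper_width: 0.413
```

Call:
arm_command(
  series=[
    [30,[0,0,0.5],0],
    [30,[0,0,1],0],
    [30,[0,0,1],0],
  ],
)

```text
t: 42.62
eef_pos: [0.6472, 0.0429, 0.0918]
tool_rot: [0.0, 0.997, 0.081, 0.0]
contact_force: [-3.5, -0.7, 5.6]
gripper_width: 0.42
```

Call:
arm_command(
  series=[
    [30,[0,0,0.5],0],
    [30,[0,0,1],0],
    [30,[0,0,1],0],
  ],
)

```text
t: 43.0
eef_pos: [0.6474, 0.043, 0.0918]
tool_rot: [0.0, 0.997, 0.081, 0.0]
contact_force: [-6.2, -1.0, 12.3]
gripper_width: 0.413
```

Call:
arm_command(
  series=[
    [30,[0,0,-0.8],0],
    [30,[0,0,-1.2],0],
    [45,[0,0,-1.2],0],
    [60,[0,0,-1.2],0],
    [70,[0,0,-1.2],0],
    [70,[0,0,-1.2],0],
    [70,[0,0,-1.2],0],
  ],
  squeeze=20,
)

```text
t: 43.88
eef_pos: [0.6472, 0.043, 0.091]
tool_rot: [-0.0, 0.997, 0.081, 0.0]
contact_force: [0.1, -0.4, -0.1]
gripper_width: 0.82
```

Call:
arm_command(
  series=[
    [70,[0,0,-10],0],
    [70,[0,0,-30],0],
    [70,[0,0,-70],0],
    [70,[0,0,-128.5],0],
    [70,[0,0,-128.5],0],
    [70,[0,0,-128.5],0],
  ],
)

```text
t: 44.62
eef_pos: [0.6471, 0.0428, 0.2206]
tool_rot: [0.0, 0.997, 0.081, 0.001]
contact_force: [-1.1, 0.0, -0.7]
gripper_width: 0.821
```

```bash
python3 go.py .646 .0439 .22 .167 .597 .3425 .22 1.524
```

```text
t 44.625 meas [0.6471 0.0428 0.2206 0.1629] tilt [ 0.0013 -0.0002] grip 70.1 F [-1.1  0.  -0.7] q [ 0.24  0.49 -0.56  1.59  0.28  1.15 -0.22]
rel [   1.3164 -302.5909   -0.       -1.357 ]
```

Call:
arm_command(
  series=[
    [85,[0,-302.5,0],-1.361],
    [85,[0,-302.5,0],-1.361],
    [85,[0,-302.5,0],-1.361],
    [85,[0,-302.5,0],-1.361],
    [85,[0,-302.5,0],-1.361],
    [85,[0,-302.5,0],-1.361],
    [85,[0,-302.5,0],-1.361],
    [85,[0,-302.5,0],-1.361],
  ],
)

```text
t: 45.62
eef_pos: [0.5972, 0.3409, 0.2177]
tool_rot: [-0.0, 0.722, 0.692, -0.002]
contact_force: [0.2, 0.3, -0.2]
gripper_width: 0.992
```

Call:
arm_command(
  series=[
    [85,[0,0,0],0],
    [85,[0,0,0],0],
  ],
)

```text
t: 45.88
eef_pos: [0.5977, 0.3411, 0.2188]
tool_rot: [-0.0, 0.724, 0.69, -0.001]
contact_force: [0.6, 0.1, 0.3]
gripper_width: 0.993
```

```bash
python3 go.py .597 .3425 .22 1.524; python3 - <<'E'
from h import *
cv2.imwrite('pics/s21.png',read_camera('side'));cv2.imwrite('pics/t21.png',read_camera('top'))
crop('pics/t21.png','pics/t21c.png',[(180,150,190,110)],4)
crop('pics/s21.png','pics/s21c.png',[(190,180,120,170)],4)
E
```

```text
t 45.875 meas [0.5977 0.3411 0.2188 1.523 ] tilt [-0.0011 -0.0007] grip 84.8 F [0.6 0.1 0.3] q [-0.05  0.64 -0.88  1.47  0.51  1.27  0.54]
rel [ 1.3714e+00 -7.6360e-01 -1.2391e+00 -1.0000e-03]
```

View pics/t21c.png

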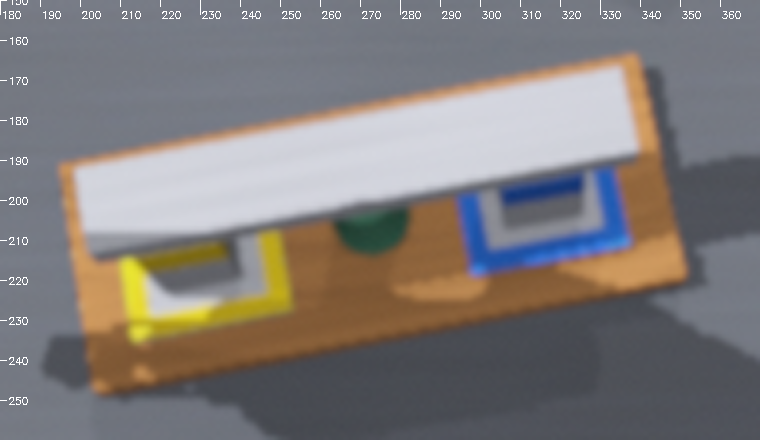

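View pics/s21c.png

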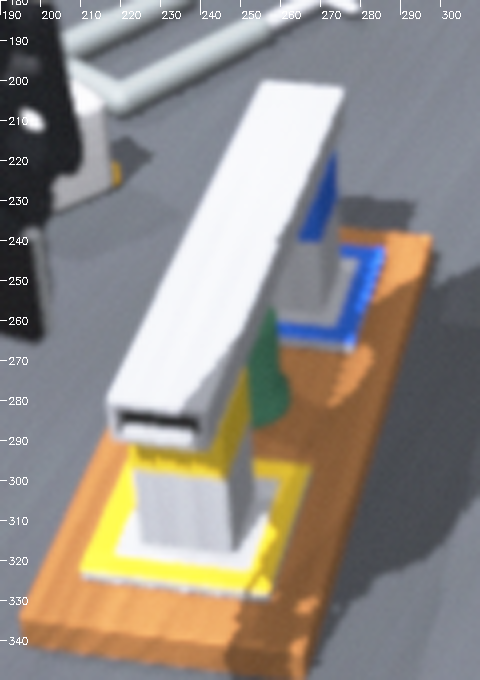

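View pics/s21.png

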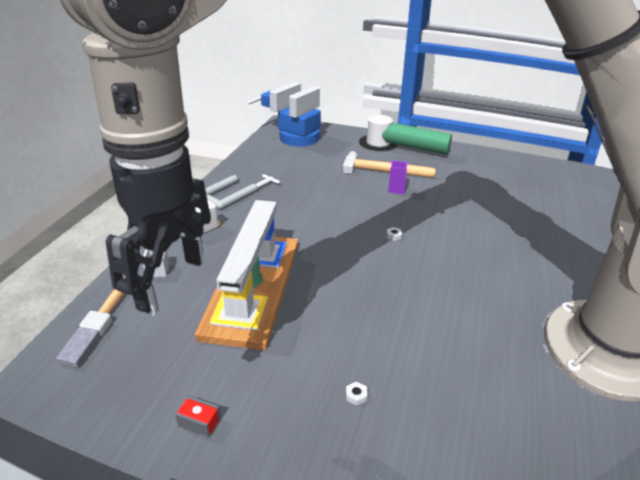

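```bash
python3 - <<'E'
from seg import *
from ov import *
for c in ([(73,168),(625,66),(639,152),(92,250)],):
    print([np.round(v,4) for v in fit(pts(c,(180,150),4),.04,.25,z=.114)])
it=[(.646,.0439,.166,.04,.25,.094,.114)]
ov('pics/t21.png','pics/t21o.png','top',(185,155),170,75,4,it)
ov('pics/s21.png','pics/s21o.png','side',(200,190),90,115,6,it)
E
```

```text
[np.float64(0.6471), np.float64(0.0397), np.float64(0.1625), np.float64(0.0016), array([0.2525, 0.0411, 0.2475, 0.0394])]
```

View pics/t21o.png

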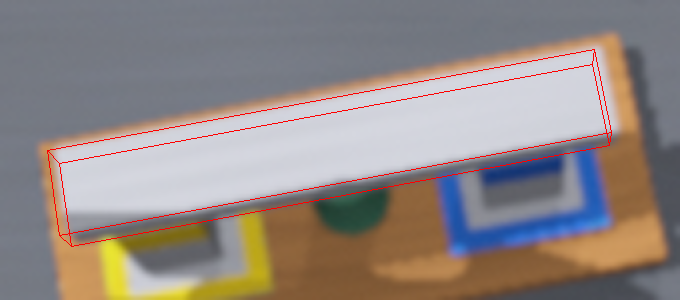

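View pics/s21o.png

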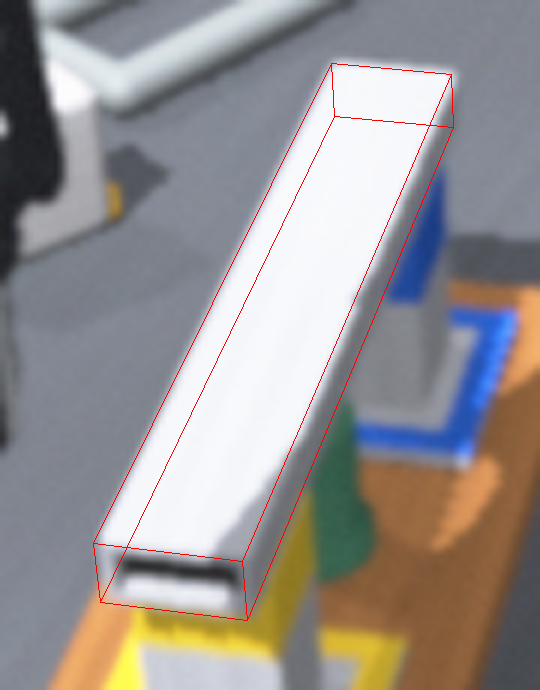

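```bash
python3 - <<'E'
from h import *
crop('pics/t21.png','pics/a.png',[(190,180,30,40),(325,155,30,40)],12)
E
```

```text
(no output)
```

View pics/a.png

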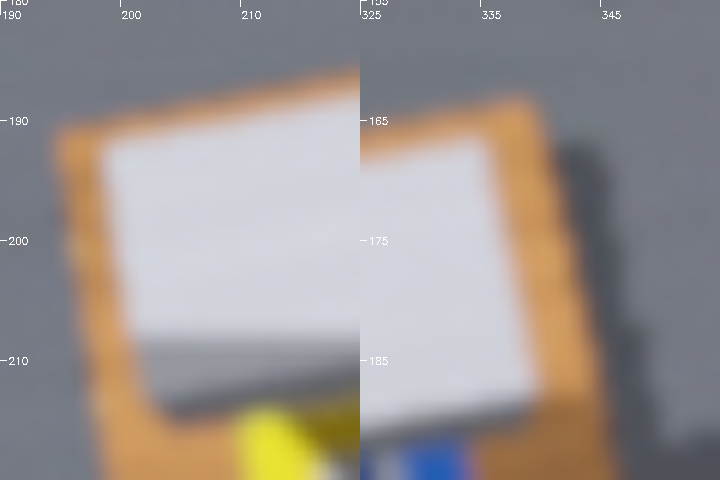

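```bash
python3 - <<'E'
from meas import *
L=pts([(102,145),(147,408)],(190,180),12);R=pts([(127,138),(178,398)],(325,155),12)
q=np.array([L[0],R[0],R[1],L[1]])
print([np.round(v,4) for v in fit(q,.04,.25,z=.114)])
P=unproj('top',q,np.full(4,.114)); c,s=np.cos(.167),np.sin(.167)
print(((P[:,:2]-[.646,.0439])@np.array([[c,-s],[s,c]])*1e3).round(1))
E
```

```text
[np.float64(0.6465), np.float64(0.0403), np.float64(0.1673), np.float64(0.0008), array([0.2509, 0.0416, 0.2493, 0.0415])]
[[  20.6  122. ]
 [  20.7 -129. ]
 [ -20.9 -128.3]
 [ -20.9  121. ]]
```

```bash
python3 - <<'E'
from meas import *
c,s=np.cos(.167),np.sin(.167);M=np.array([[c,-s],[s,c]])
for q,o in(([(258,148),(505,104),(552,345),(310,392)],(280,165)),([(115,150),(375,95),(430,350),(170,402)],(200,182))):
    f=fit(pts(q,o,12),.04,.04,z=.094); print([np.round(v,4) for v in f],((np.array(f[:2])-[.646,.0439])@M*1e3).round(1))
f=unproj('top',pts([(318,178)],(190,150),4),[.088])[0,:2];print(((f-[.646,.0439])@M*1e3).round(1))
E
```

```text
[np.float64(0.6593), np.float64(-0.0397), np.float64(-1.4018), np.float64(0.0012), array([0.0387, 0.0393, 0.0377, 0.0399])] [ -0.8 -84.6]
[np.float64(0.6308), np.float64(0.1279), np.float64(0.2039), np.float64(0.0011), array([0.0407, 0.0416, 0.0402, 0.0411])] [-1.  85.3]
[-0.4 -1.4]
```

```bash
python3 go.py .6470 .0429 .2188 .165
```

```text
t 45.975 meas [0.5978 0.3412 0.2192 1.5234] tilt [-0.0003 -0.0005] grip 85.2 F [ 0.   0.6 -0.1] q [-0.05  0.64 -0.88  1.47  0.51  1.27  0.54]
rel [-295.6787   63.2371    0.421     1.3584]
```

Call:
arm_command(
  series=[
    [70,[-295.7,63.2,0],1.358],
    [70,[-295.7,63.2,0],1.358],
    [70,[-295.7,63.2,0],1.358],
    [70,[-295.7,63.2,0],1.358],
    [70,[-295.7,63.2,0],1.358],
    [70,[-295.7,63.2,0],1.358],
    [70,[-295.7,63.2,0],1.358],
    [70,[-295.7,63.2,0],1.358],
  ],
)

```text
t: 46.98
eef_pos: [0.6472, 0.0431, 0.2198]
tool_rot: [0.0, 0.997, 0.081, 0.0]
contact_force: [0.2, 0.2, 0.1]
gripper_width: 0.822
```

Call:
arm_command(
  series=[
    [70,[0,0,0],0],
    [70,[0,0,0],0],
  ],
)

```text
t: 47.22
eef_pos: [0.6473, 0.0431, 0.2195]
tool_rot: [0.0, 0.997, 0.083, 0.0]
contact_force: [-0.6, 0.0, 0.2]
gripper_width: 0.819
```

```bash
python3 go.py .6470 .0429 .0925 .165
```

```text
t 47.225 meas [0.6473 0.0431 0.2195 0.1669] tilt [ 0.0001 -0.    ] grip 69.9 F [-0.6  0.   0.2] q [ 0.25  0.49 -0.58  1.58  0.29  1.15 -0.23]
rel [-2.958000e-01  1.975000e-01  1.270347e+02  1.900000e-03]
```

Call:
arm_command(
  series=[
    [70,[0,0,40],0],
    [70,[0,0,80],0],
    [70,[0,0,110],0],
    [70,[0,0,122],0],
    [70,[0,0,127],0],
    [70,[0,0,127],0],
  ],
)

```text
t: 47.98
eef_pos: [0.6479, 0.0433, 0.0934]
tool_rot: [-0.0, 0.997, 0.083, 0.001]
contact_force: [0.0, 0.1, 0.2]
gripper_width: 0.816
```

Call:
arm_command(
  series=[
    [45,[0,0,0],0],
    [45,[0,0,0],0],
    [45,[0,0,0],0],
    [30,[0,0,0],0],
    [30,[0,0,0],0],
    [30,[0,0,0],0],
    [30,[0,0,0],0],
  ],
  squeeze=80,
)

```text
t: 48.85
eef_pos: [0.6474, 0.043, 0.0937]
tool_rot: [0.0, 0.997, 0.083, 0.0]
contact_force: [-2.7, -0.5, 7.6]
gripper_width: 0.402
```

Call:
arm_command(
  series=[
    [30,[0,0,-1.5],0],
    [30,[0,0,-4],0],
    [30,[0,0,-4],0],
    [30,[0,-1.6,-4],0],
    [30,[0,-3.3,-4],0],
    [30,[0,-3.3,-4],0],
    [30,[0,-3.3,-4],0],
  ],
)

```text
t: 49.72
eef_pos: [0.6467, 0.0463, 0.0965]
tool_rot: [0.0, 0.997, 0.083, -0.0]
contact_force: [0.2, 0.8, -4.3]
gripper_width: 0.397
```

```bash
python3 go.py; python3 - <<'E'
from h import *
cv2.imwrite('pics/s22.png',read_camera('side'));
crop('pics/s22.png','pics/s22c.png',[(190,180,120,170)],4)
E
```

```text
t 49.725 meas [0.6467 0.0463 0.0965 0.166 ] tilt [-0.     -0.0001] grip 33.9 F [ 0.2  0.8 -4.3] q [ 0.21  0.61 -0.54  1.69  0.38  0.94 -0.3 ]
```

View pics/s22c.png

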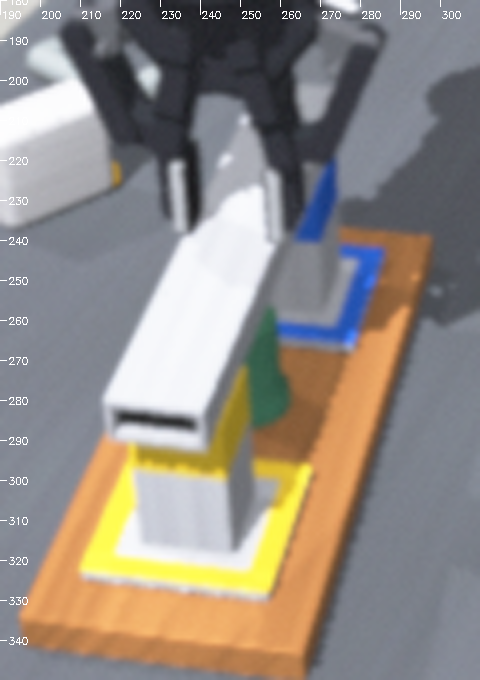

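Call:
arm_command(
  series=[
    [30,[0,0,1],0],
    [30,[0,0,2],0],
    [30,[0,0,3],0],
    [30,[0,0,3.5],0],
    [30,[0,0,3.5],0],
  ],
)

```text
t: 50.4
eef_pos: [0.6469, 0.0463, 0.0938]
tool_rot: [0.0, 0.997, 0.083, 0.0]
contact_force: [-3.5, -0.4, 4.8]
gripper_width: 0.392
```

Call:
arm_command(
  series=[
    [30,[0,0,0.7],0],
    [30,[0,0,0.7],0],
    [30,[0,0,0.7],0],
  ],
)

```text
t: 50.78
eef_pos: [0.6471, 0.0463, 0.0938]
tool_rot: [0.0, 0.997, 0.083, 0.0]
contact_force: [-4.8, -0.8, 10.3]
gripper_width: 0.394
```

Call:
arm_command(
  series=[
    [30,[0,0,-0.6],0],
    [30,[0,0,-1],0],
    [45,[0,0,-1],0],
    [60,[0,0,-1],0],
    [70,[0,0,-1],0],
    [70,[0,0,-1],0],
    [70,[0,0,-1],0],
  ],
  squeeze=20,
)

```text
t: 51.65
eef_pos: [0.6468, 0.0463, 0.0933]
tool_rot: [-0.0, 0.997, 0.083, 0.0]
contact_force: [0.5, -0.4, -0.3]
gripper_width: 0.822
```

Call:
arm_command(
  series=[
    [70,[0,0,-10],0],
    [70,[0,0,-30],0],
    [70,[0,0,-70],0],
    [70,[0,0,-127],0],
    [70,[0,0,-127],0],
    [70,[0,0,-127],0],
  ],
)

```text
t: 52.4
eef_pos: [0.6468, 0.0463, 0.2213]
tool_rot: [0.0, 0.997, 0.083, 0.001]
contact_force: [-0.5, -0.2, -0.5]
gripper_width: 0.819
```

```bash
python3 go.py .597 .3425 .22 1.524
```

```text
t 52.4 meas [0.6468 0.0463 0.2213 0.166 ] tilt [ 0.0013 -0.0003] grip 69.9 F [-0.5 -0.2 -0.5] q [ 0.25  0.49 -0.59  1.58  0.29  1.15 -0.23]
rel [-1.73100e-01 -3.00383e+02  1.34460e+00 -1.35800e+00]
```

Call:
arm_command(
  series=[
    [85,[0,-300.5,0],-1.358],
    [85,[0,-300.5,0],-1.358],
    [85,[0,-300.5,0],-1.358],
    [85,[0,-300.5,0],-1.358],
    [85,[0,-300.5,0],-1.358],
    [85,[0,-300.5,0],-1.358],
    [85,[0,-300.5,0],-1.358],
    [85,[0,-300.5,0],-1.358],
  ],
)

```text
t: 53.4
eef_pos: [0.5963, 0.3422, 0.2185]
tool_rot: [-0.0, 0.722, 0.692, -0.001]
contact_force: [-0.4, 0.9, 0.1]
gripper_width: 0.993
```

Call:
arm_command(
  series=[
    [85,[0,0,0],0],
    [85,[0,0,0],0],
  ],
)

```text
t: 53.65
eef_pos: [0.5968, 0.3424, 0.2196]
tool_rot: [-0.0, 0.724, 0.69, -0.001]
contact_force: [0.1, -0.4, 0.2]
gripper_width: 0.994
```

```bash
python3 go.py .597 .3425 .22 1.524; python3 - <<'E'
from h import *
cv2.imwrite('pics/s23.png',read_camera('side'));cv2.imwrite('pics/t23.png',read_camera('top'))
crop('pics/t23.png','pics/a1.png',[(190,180,30,40),(325,155,30,40)],12)
crop('pics/s23.png','pics/a2.png',[(160,260,130,190)],3)
crop('pics/t0.png' if 0 else 'pics/top0.png','pics/a3.png',[(105,212,40,40)],15)
E
```

```text
t 53.65 meas [0.5968 0.3424 0.2196 1.5231] tilt [-0.001  -0.0007] grip 84.9 F [ 0.1 -0.4  0.2] q [-0.04  0.65 -0.9   1.47  0.52  1.27  0.53]
rel [ 0.1381  0.1779 -0.3809 -0.0009]
```

View pics/a1.png

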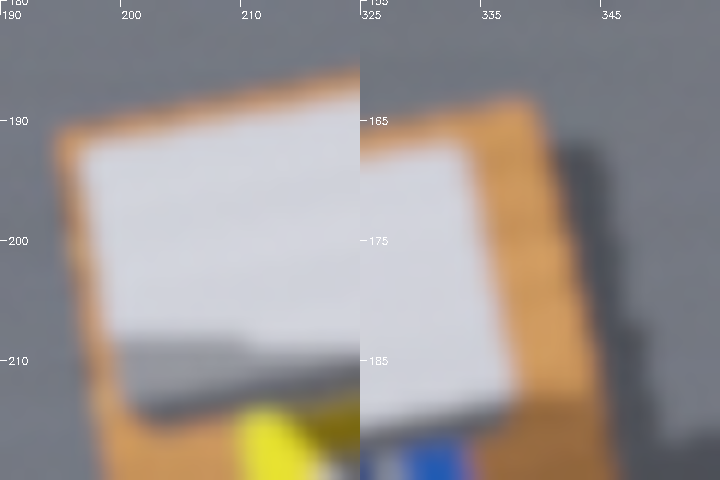

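View pics/a3.png

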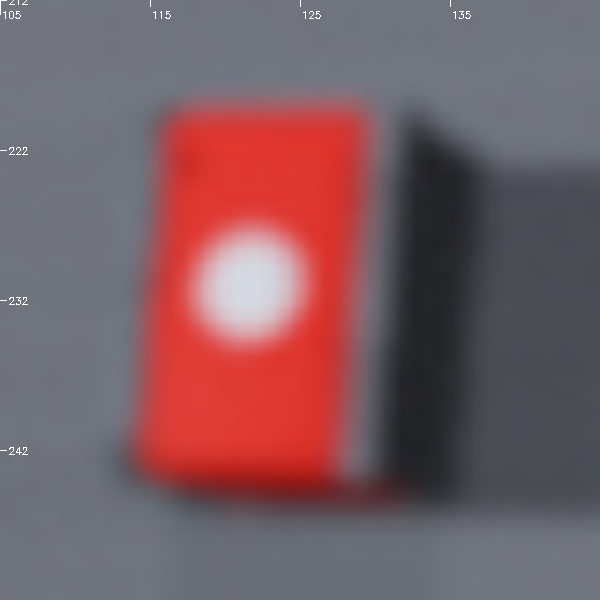

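View pics/s23.png

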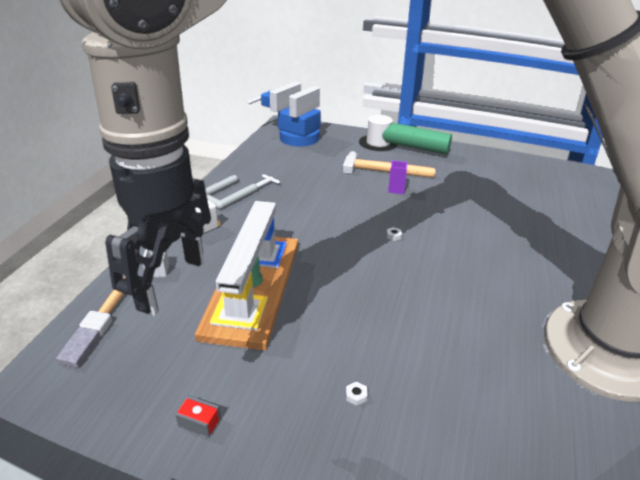

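```bash
python3 - <<'E'
from meas import *
for q in ([(163,105),(373,105),(337,482),(138,470)],[(138,105),(405,105),(380,482),(112,470)]):
    for w in(.028,.036): print([np.round(v,4) for v in fit(pts(q,(105,212),15),.05,w,z=.03)])
print(unproj('top',pts([(248,287)],(105,212),15),[.03]))
crop('pics/s23.png','pics/a4.png',[(170,390,60,50)],10)
E
```

```text
[np.float64(0.5966), np.float64(0.3419), np.float64(-0.0299), np.float64(0.0007), array([0.0286, 0.0507, 0.027 , 0.0492])]
[np.float64(0.5966), np.float64(0.3419), np.float64(-0.0314), np.float64(0.0048), array([0.0286, 0.0507, 0.027 , 0.0492])]
[np.float64(0.5966), np.float64(0.3411), np.float64(-0.0201), np.float64(0.0044), array([0.0363, 0.0507, 0.0362, 0.0492])]
[np.float64(0.5966), np.float64(0.3411), np.float64(-0.0223), np.float64(0.0009), array([0.0363, 0.0507, 0.0362, 0.0492])]
[[0.59697423 0.34253573 0.03      ]]
```

View pics/a4.png

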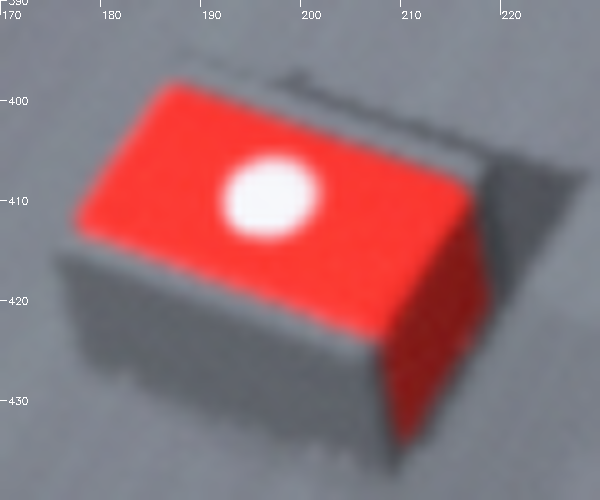

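Call:
arm_command(
  series=[
    [65,[0,0,50],-0.02],
    [65,[0,0,100],-0.02],
    [65,[0,0,150],-0.02],
    [65,[0,0,185],-0.02],
    [65,[0,0,200],-0.02],
    [65,[0,0,205],-0.02],
    [65,[0,0,205],-0.02],
  ],
)

```text
t: 54.62
eef_pos: [0.5978, 0.3434, 0.0166]
tool_rot: [0.0, 0.717, 0.698, 0.001]
contact_force: [-0.1, -0.4, 0.6]
gripper_width: 0.76
```

Call:
arm_command(
  series=[
    [65,[0,0,6],0],
    [65,[0,0,12],0],
    [65,[0,0,17],0],
    [65,[0,0,17],0],
  ],
)

```text
t: 55.12
eef_pos: [0.5968, 0.3424, -0.0023]
tool_rot: [-0.0, 0.717, 0.698, -0.0]
contact_force: [-0.1, 0.4, 1.2]
gripper_width: 0.76
```

Call:
arm_command(
  series=[
    [45,[0,0,0],0],
    [45,[0,0,0],0],
    [25,[0,0,0],0],
    [25,[0,0,0],0],
    [25,[0,0,0],0],
    [25,[0,0,0],0],
  ],
  squeeze=70,
)

```text
t: 55.88
eef_pos: [0.5973, 0.3431, -0.001]
tool_rot: [0.0, 0.717, 0.698, 0.0]
contact_force: [-1.0, -0.2, 5.8]
gripper_width: 0.402
```

Call:
arm_command(
  series=[
    [25,[0,0,-5],0],
    [25,[0,0,-25],0],
    [25,[0,0,-60],0],
    [25,[0,0,-100],0],
    [25,[0,0,-145],0],
    [25,[0,0,-190],0],
    [25,[0,0,-222],0],
    [25,[0,0,-222],0],
  ],
)

```text
t: 56.88
eef_pos: [0.5979, 0.3441, 0.2245]
tool_rot: [0.001, 0.716, 0.698, 0.003]
contact_force: [-0.3, 0.3, -1.9]
gripper_width: 0.399
```

```bash
python3 go.py .632 .1283 .22 .166; python3 - <<'E'
from h import *
cv2.imwrite('pics/s24.png',read_camera('side'))
crop('pics/s24.png','pics/s24c.png',[(90,220,150,140)],5)
E
```

```text
t 56.875 meas [0.5979 0.3441 0.2245 1.5442] tilt [0.0049 0.0034] grip 34.1 F [-0.3  0.3 -1.9] q [-0.04  0.65 -0.9   1.46  0.52  1.28  0.55]
rel [-214.8568   39.813     4.4581    1.3782]
```

View pics/s24c.png

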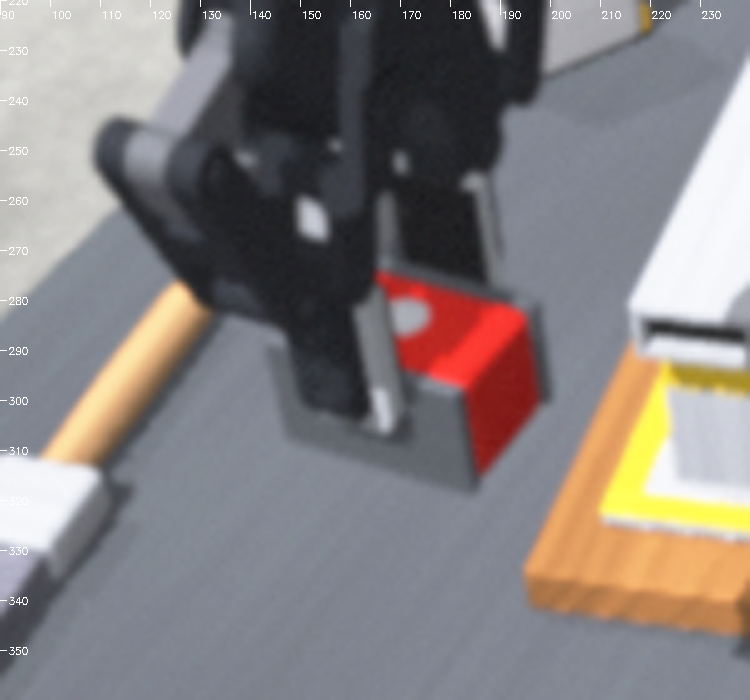

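Call:
arm_command(
  series=[
    [25,[-6,1,0],0.05],
    [25,[-20,4,0],0.15],
    [25,[-40,8,0],0.28],
    [25,[-62,12,0],0.42],
    [25,[-85,16,0],0.56],
    [25,[-108,20,0],0.7],
    [25,[-130,24,0],0.84],
    [25,[-152,28,0],0.98],
  ],
)

```text
t: 57.92
eef_pos: [0.62, 0.1885, 0.2184]
tool_rot: [0.0, 0.961, 0.276, -0.002]
contact_force: [-0.4, -0.3, -1.9]
gripper_width: 0.398
```

Call:
arm_command(
  series=[
    [25,[0,0,0],0],
    [25,[0,0,0],0],
  ],
)

```text
t: 58.18
eef_pos: [0.6201, 0.1908, 0.2194]
tool_rot: [-0.0, 0.96, 0.28, -0.001]
contact_force: [-0.2, -0.3, -2.0]
gripper_width: 0.399
```

```bash
python3 go.py .632 .1284 .22 .166
```

```text
t 58.175 meas [0.6201 0.1908 0.2194 0.567 ] tilt [-0.0017  0.0003] grip 34.1 F [-0.2 -0.3 -2. ] q [ 0.1   0.52 -0.7   1.58  0.35  1.18 -0.11]
rel [-23.4968  59.0097  -0.5845   0.401 ]
```

Call:
arm_command(
  series=[
    [25,[-5,13,0],0.09],
    [25,[-11,28,0],0.2],
    [25,[-18,44,0],0.3],
    [25,[-22,55,0],0.37],
    [25,[-23.5,59,0],0.401],
    [25,[-23.5,59,0],0.401],
  ],
)

```text
t: 58.92
eef_pos: [0.6324, 0.1285, 0.2201]
tool_rot: [-0.0, 0.997, 0.083, -0.0]
contact_force: [0.0, -0.0, -1.1]
gripper_width: 0.404
```

Call:
arm_command(
  series=[
    [25,[0,0,15],0],
    [25,[0,0,40],0],
    [25,[0,0,65],0],
    [25,[0,0,85],0],
    [25,[0,0,95],0],
    [25,[0,0,98],0],
    [25,[0,0,98],0],
  ],
)

```text
t: 59.8
eef_pos: [0.6331, 0.1278, 0.1228]
tool_rot: [-0.0, 0.997, 0.081, 0.0]
contact_force: [0.8, 0.4, -2.2]
gripper_width: 0.403
```

```bash
python3 go.py .632 .1284 .1125 .166; python3 - <<'E'
from ov import *
cv2.imwrite('pics/s25.png',read_camera('side'))
ov('pics/s25.png','pics/s25c.png','side',(170,180),130,140,5,[(.632,.1284,.166,.036,.05,.124,.154)])
E
```

```text
t 59.8 meas [0.6331 0.1278 0.1228 0.1631] tilt [0.0009 0.0003] grip 34.5 F [ 0.8  0.4 -2.2] q [ 0.11  0.59 -0.57  1.68  0.37  0.98 -0.43]
rel [-9.90000e-01 -7.38100e-01  1.03041e+01 -2.90000e-03]
```

View pics/s25c.png

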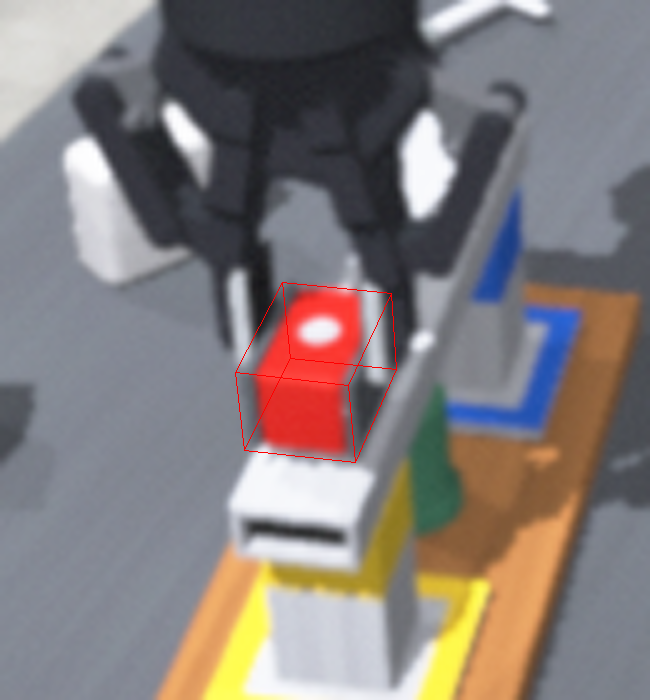

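Call:
arm_command(
  series=[
    [25,[0,-0.5,3],0],
    [25,[0,-0.5,6],0],
    [25,[0,-0.5,8],0],
    [25,[0,-0.5,8.5],0],
    [25,[0,-0.5,8.5],0],
  ],
)

```text
t: 60.48
eef_pos: [0.6326, 0.1281, 0.1138]
tool_rot: [-0.0, 0.997, 0.081, 0.0]
contact_force: [-0.0, -0.5, -2.2]
gripper_width: 0.401
```

Call:
arm_command(
  series=[
    [25,[0,0,0.7],0],
    [25,[0,0,1.2],0],
    [25,[0,0,1.2],0],
  ],
)

```text
t: 60.85
eef_pos: [0.6327, 0.1281, 0.113]
tool_rot: [0.0, 0.997, 0.081, 0.0]
contact_force: [-1.7, -0.3, 1.8]
gripper_width: 0.402
```

Contact. Release gently and retreat.

Call:
arm_command(
  series=[
    [25,[0,0,0],0],
    [45,[0,0,0],0],
    [45,[0,0,0],0],
    [60,[0,0,0],0],
    [65,[0,0,0],0],
    [65,[0,0,0],0],
  ],
  squeeze=20,
)

```text
t: 61.6
eef_pos: [0.6326, 0.128, 0.1125]
tool_rot: [0.0, 0.997, 0.081, -0.0]
contact_force: [-0.2, 0.8, 0.5]
gripper_width: 0.76
```

Call:
arm_command(
  series=[
    [65,[0,0,-8],0],
    [65,[0,0,-25],0],
    [65,[0,0,-60],0],
    [65,[0,0,-100],0],
    [65,[0,0,-120],0],
    [65,[0,0,-120],0],
  ],
)

```text
t: 62.35
eef_pos: [0.6335, 0.1284, 0.2345]
tool_rot: [-0.0, 0.997, 0.081, 0.002]
contact_force: [0.3, 0.3, -1.5]
gripper_width: 0.76
```

Call:
arm_command(
  series=[
    [65,[0,60,0],0],
    [65,[0,120,0],0],
    [65,[0,180,0],0],
    [65,[0,240,0],0],
    [65,[0,300,0],0],
    [65,[0,360,0],0],
    [65,[0,400,0],0],
    [65,[0,400,0],0],
  ],
)

```text
t: 63.35
eef_pos: [0.6956, -0.2724, 0.2292]
tool_rot: [0.001, 0.997, 0.078, -0.002]
contact_force: [-0.0, -0.1, -0.7]
gripper_width: 0.761
```

```bash
python3 go.py; python3 - <<'E'
from ov import *
cv2.imwrite('pics/s26.png',read_camera('side'));cv2.imwrite('pics/t26.png',read_camera('top'))
it=[(.6318,.1281,.166,.036,.05,.114,.144)]
ov('pics/s26.png','pics/s26o.png','side',(190,180),120,160,4,it)
ov('pics/t26.png','pics/t26o.png','top',(185,150),175,105,4,it)
crop('pics/t26.png','pics/t26c.png',[(190,170,50,55)],12)
E
```

```text
t 63.35 meas [ 0.6956 -0.2724  0.2292  0.156 ] tilt [-0.0043 -0.0013] grip 65.0 F [-0.  -0.1 -0.7] q [ 0.59  0.64 -0.5   1.3   0.31  1.28  0.24]
```

View pics/s26o.png

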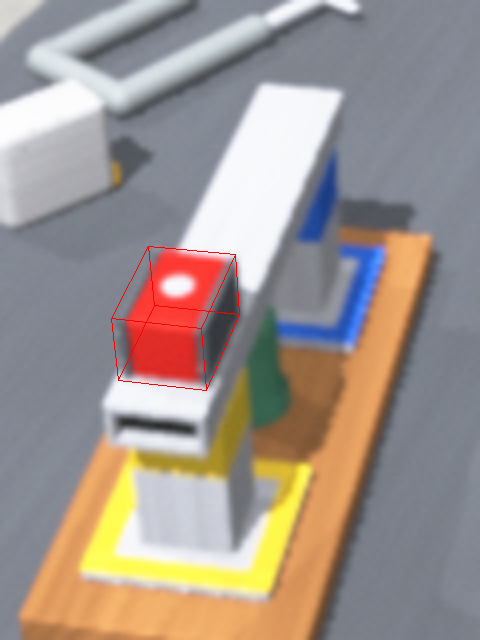

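View pics/t26o.png

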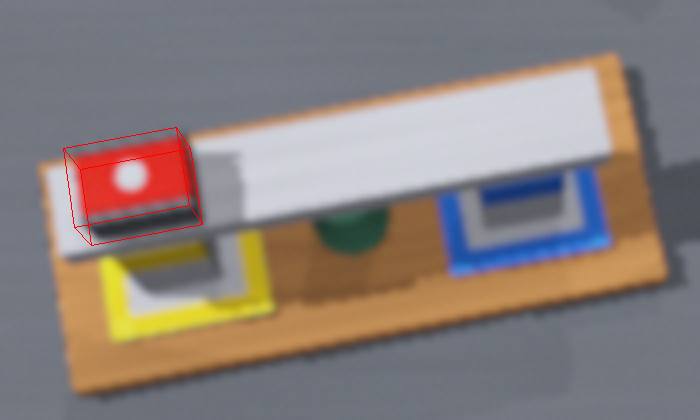

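View pics/t26c.png

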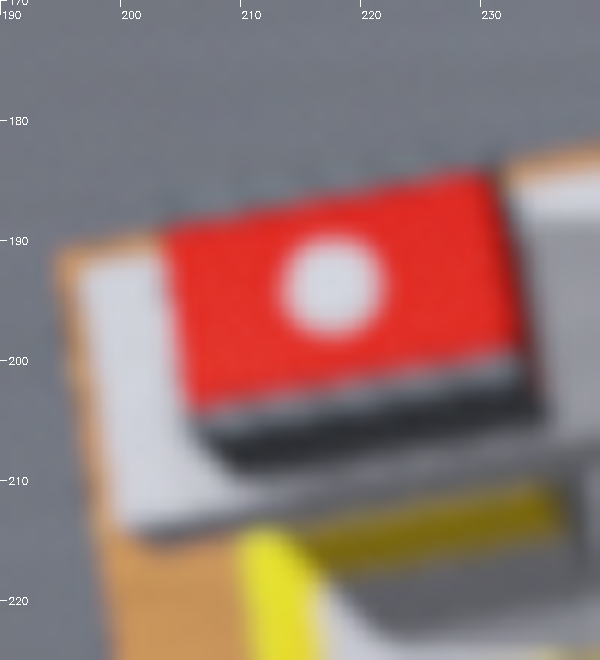

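```bash
python3 - <<'E'
from meas import *
c,s=np.cos(.167),np.sin(.167);M=np.array([[c,-s],[s,c]])
o=(190,170)
def loc(q,z):
    P=unproj('top',pts(q,o,12),np.full(len(q),z)); return ((P[:,:2]-[.646,.0439])@M*1e3).round(1).tolist()
print('dot',loc([(333,287)],.144),'base',loc([(238,475),(545,420)],.114))
f=fit(pts([(165,232),(495,175),(520,348),(190,412)],o,12),.028,.05,z=.144);print([np.round(v,4) for v in f],((np.array(f[:2])-[.646,.0439])@M*1e3).round(1))
print('barend',loc([(80,260),(125,530)],.114))
# bar other end
R=pts([(105,142),(157,400)],(325,155),12)
P=unproj('top',R,[.114,.114]);print(((P[:,:2]-[.646,.0439])@M*1e3).round(1))
u=pts([(178,285)],(190,180),4);P=unproj('side',u,[.144]);print('side dot',((P[:,:2]-[.646,.0439])@M*1e3).round(1))
E
```

```text
dot [[0.1, 83.1]] base [[-15.5, 106.5], [-16.0, 60.3]]
[np.float64(0.6316), np.float64(0.1245), np.float64(0.1598), np.float64(0.0012), array([0.0481, 0.0263, 0.0479, 0.0273])] [-0.8 81.8]
barend [[22.0, 125.1], [-20.6, 124.2]]
[[  20.7 -125.6]
 [ -20.6 -125.2]]
side dot [[-1.4 84.6]]
```

Call:
arm_command(
  series=[
    [65,[0,0,-20],0],
    [65,[0,0,-20],0],
    [65,[0,0,-20],0],
    [65,[0,0,-20],0],
  ],
)

```text
t: 63.95
eef_pos: [0.6973, -0.2663, 0.2524]
tool_rot: [0.0, 0.997, 0.082, -0.0]
contact_force: [0.4, 0.2, -0.2]
gripper_width: 0.76
```

```bash
python3 - <<'E'
from h import *
cv2.imwrite('pics/s27.png',read_camera('side'))
E
```

```text
(no output)
```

View pics/s27.png

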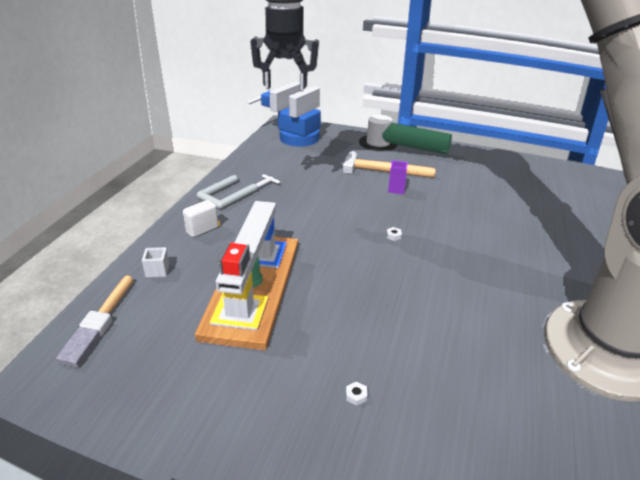

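The portal stands complete around (240,265), the magnet is at (234,258), and the arm is well clear.

```bash
python3 - <<'E'
from station import bot
print(bot.hand_in())
E
```

```text
the job is handed in; nothing more can be done
None
```

The portal is fitted up as asked and handed in at about 64 s of the 131 s. I set both posts on their foot plates first, then the jack, bar and magnet in order. The purple look-alike was not touched, and nothing fell. The arm is well clear with the gripper open.

My last checks, all read by eye from the camera images:

| Part | Result |
|---|---|
| Posts | Upright, within about 1 mm of the plate centres. Aligned with the plates to within what I could read; one blurry reading put the yellow post about 2° off. |
| Jack | About 1.4 mm off midway between the posts |
| Bar | Both ends about 125 mm from the middle, in line with the posts |
| Magnet | Flat on the bar and centred across it. Along it, readings ran from 0.5 to 3 mm towards the middle from the yellow post's centre (about 2 mm on average). |

- **Corrections made:** the yellow post first went down about 3 mm off and the bar about 3.5 mm off, so I picked each up again and moved it. I left the magnet's offset as it was, judging it small and not worth the risk of disturbing the bar.
- **Disagreements:** the two cameras differ by about 2 mm, as their calibration allows. In the pictures the fingertips sat 10–30 mm behind the tool point, depending on the opening, not the stated 17 mm ahead. Because of that I carried the jack by its brass cap instead of its body.

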